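# Free the sander's spindle lock and start it with the key

## Task

Get the little bench sander running: lift the handle of its spindle-lock bolt out of the notch, slide the bolt out to the other notch and let the handle drop fully into it, so that the spindle is free. Then turn the key clockwise to its stop, hold it there for about a second, and let it spring back by itself. Do not turn the key while the bolt is still in, and leave the oil can, the tin of scribers and the standing bolt where they are.

Things in the scene. Friction and masses are not known exactly. Their poses are not given: they have to be found in the camera images.
- sander: Grey bench sander on a dark cast base, 145 x 260 mm, 189 mm high, fixed to the bench. Origin on the bench under its middle, x to its back, y to its left, z up. Base top 45 mm high. Right half: grey headstock (y -130 to -14 mm), its right side a panel sloping 35 degrees with the key. Left half: spindle along y (x = 30, 115 mm high), 104 mm flange (y -12 to -2), brown drum, 50 mm, to its left.
- lock_bolt (a joint): How far the lock bolt (steel rod, 12 mm, in front of the drum) is drawn out of the flange, along the sander's y to its left (m): 0 = locked, knob at y = 60 mm; 0.045 = out, knob at y = 105 mm over the second notch; stop at 0.046. Friction about 2 N; it stays where it is left.
- lock_handle (a joint): Angle of the bolt's handle about the bolt's axis (along sander y at x = 8, 80 mm high), rad. 0 = level, to the front, down in a notch; grows as the knob is lifted up and back, stop 1.2. A comb plate (front face 25 mm from the axis, top 89 mm high) has two 11 mm notches 45 mm apart for the 8 mm stem, which is clear above 0.65. Let go, it falls by its weight into the notch, or rests on the comb.
- handle_knob (a point): Centre of the black ball knob, 20 mm across, at the end of the bolt's handle, 50 mm from the bolt's axis and 80 mm above the bench when level (35 mm above the base). Can be pinched from above along the sander's y, with 25 mm or more free on each side. The frame turns with the handle.
- start_key (a joint): Angle of the start key (rad), clockwise as seen facing the panel: 0 = run (where it stands), 0.87 = start, at the stop. It counts as start above 0.72. A spring (0.03 to 0.09 N m) brings it back to 0 when let go.
- key_head (a point): Centre of the key's black head: 10 mm thick along its x, 30 mm wide along its y (up the panel at 0), 26 mm high along its z = panel normal = turning axis; clockwise is a negative turn about z. 33 mm off the panel; under it a lock barrel 26 mm across, 10 mm high. A visor (179 to 189 mm high, sander y over -86 mm) hangs above: come square to the panel, the gripper leaning to the sander's right.
- oil_can: Green oil can with a long spout, 68 x 85 x 176 mm, loose, behind the sander; leave it. Origin under its middle.
- scriber_tin: Yellowish tin with scribers, 69 mm wide, 128 mm high, loose, behind the sander; leave it. Origin under its middle.
- bolt_m16: Rusty bolt standing on its head, 27 mm wide, 65 mm high, loose, behind and to the left of the sander; leave it. Origin under its middle.

How it is judged (in metres and radians):
On the way, in this order (a step that is already met when the one before it is completed fails the run):
1. the bolt is drawn out and its handle lies in the second notch (value of joint lock_bolt above 0.041 m and value of joint lock_handle below 0.12 rad), for 0.2 s.
2. the key is turned to start and held there (value of joint start_key above 0.72 rad), for 0.3 s.
At the end, for the whole second after the job is handed in: The bolt is drawn out at least 41 mm with its handle down in the second notch (within 0.12 rad of level), and the key has sprung back to run (within 0.08 rad) (all of step 1 and value of joint start_key below 0.08 rad); the robot touches nothing.
It fails at once if the key is turned while the bolt is still in (value of joint start_key above 0.35 rad and value of joint lock_bolt below 0.03 m).
It fails at once if the oil can is disturbed (distance of oil_can from where it was at the start of the episode above 0.03 m).
It fails at once if the tin of scribers is disturbed (distance of scriber_tin from where it was at the start of the episode above 0.03 m).
It fails at once if the standing bolt is disturbed (distance of bolt_m16 from where it was at the start of the episode above 0.03 m).
It also fails if it takes over 58 s, if anything falls off the work surface, if the arm or the gripper's body presses on something with over 40 N, if the wrist force passes 120 N, or if a joint passes its speed limit or range.

## Robot

A 6-joint arm with a two-finger parallel gripper is mounted at the origin on a cart in front of the work surface, level with it; the furniture and walls round the work are solid. World frame = base frame: x ahead of the robot, y to its left, z up, the work surface at z = 0. Lengths are in m, angles in degrees, forces in N, time in s.
With the tool pointing down it reaches from about 0.4 to 0.825 m from the base axis. Payload 7 kg.
Tool frame: the origin (TCP) lies midway between the tips of the shut fingers; the grasp point (between the pads) lies 19 mm behind it; x points along the fingers, z is the direction in which the jaws open and shut, and the axes are right-handed (so a half turn about x gives the same grasp; the last joint's range is limited). The gripper opens to 88 mm and grips with 3 to 60 N. Pads are 19 mm wide; open, the fingers measure 130 mm over their backs; the gripper's body (78 mm by 193 mm) begins 47 mm behind the grasp point.
Start: joints at [80.048, 20.546, 0.682, 0, -70.136, -16.507], TCP at [0.301, 0.604, 0.227] pointing down, gripper open.
Joint ranges: [-176.03, 176.03], [-82.01, 121.73], [-58.28, 71.71], [-173.87, 95.51], [-174.79, -0.11], [-173.66, 173.66]. Speed limits (degrees/s): [136.94, 136.94, 172.46, 180, 180, 180].

## Interface

Orientations are given as [roll, pitch, yaw] about the fixed x, y, z axes, in that order (R = Rz(yaw) Ry(pitch) Rx(roll)).
In Python, from plant import ctrl gives the robot as it stands.
- The arm moves only by the tool servo_tool, never from a script. Its argument "motion" is a list of rows, each an object with "offset": the shift along the tool's x, y, z in m, a list of three; "roll": the turn about the tool's x in degrees; "claw": the opening, from -1 (shut) to 1 (fully open), so that 0 is half open. In form: [{"offset": [x, y, z], "roll": roll, "claw": claw}, ...]. A call has 1 to 12 rows; each row shifts and turns the commanded pose from where the row before left it, along the tool's axes as they then stand; what a row does not reach is not made up. A row lasts 1/8 s, in which the tool goes at most 62.5 mm and 10.7 degrees, less where a joint would pass 70% of its speed; a pose out of reach is approached as far as the arm can. A call is refused whole if a number of a shift passes 0.0625 or a number of a turn 10.7, either way. A call with a gripper value outside its range is refused whole. The fingers move at their own pace and stop on an object; the grip force is fixed at half the most. Time passes only in rows, so rows that do not move let the fingers close. It gives the time, the measured TCP pose, the force and the opening at its end, in the units of the state.
- ctrl.get_obs(): the state, without advancing time (a new reading comes with each control period).
- ctrl.snapshot(name): name is "scene" or "top" or "wrist"; returns a dict with "frame" (420x560x3 uint8, blue, green, red), "z_map" (420x560 float32, m along the optical axis (not along the pixel's ray), 0 where there is no reading), "mtx" (3x3 intrinsics, pixels), "k1" (the pictures are not rectified: a ray, as slopes to the right and down, at radius r is drawn at 1 + k1 r^2 times it, then the intrinsics apply), "extrinsics" (4x4, takes a point from camera to world coordinates). Camera axes: x right, y up, looking along -z (the intrinsics and any distortion apply to the point x, -y, -z); pixel columns grow to the right and rows downward; lengths in m; the calibration is good to about 2 mm. A picture is of the moment at which its call begins.
- ctrl.close_job(): hands the job in, once; it reports no verdict.
The state is a dict: "clock": time; "joint_pos": joint angles; "qvel": joint speeds; "tau": joint torques, N m; "tool_pos": TCP position; "orientation": TCP orientation; "force": force on the tool from outside, world axes, zero at the start; "moment": the same for the moment, N m; "opening": finger opening in m.
Only numpy, scipy, OpenCV 4.12 (cv2) and the standard library are available. Lean on these libraries where they do the work, as an engineer would, in place of code of your own. Each camera call takes 0.05 s, during which the arm holds its last target.

## Working session

There is one attempt and no reset: what is moved stays moved. The work goes in short steps, Python scripts to look and compute and a tool call to move; the robot and the scene stay as the last step left them, time stands still between calls to the robot, and variables do not carry over. Pictures are saved under pics/ and viewed, and the job is handed in when it is done.

Besides the shell and the picture viewer there is one more tool, called after ">>>" by a JSON object that holds its "api" and its "payload". servo_tool: Moves the arm, as the interface text tells. Its arguments: {"type":"object","properties":{"motion":{"type":"array"}},"required":["motion"]}

```bash
mkdir -p pics; ls
python3 - <<'E'
from plant import ctrl
import cv2,numpy as np,pickle
o=ctrl.get_obs();print({k:np.round(v,4) for k,v in o.items()})
D={}
for n in("scene","top","wrist"):
    s=ctrl.snapshot(n);D[n]=s;cv2.imwrite(f"pics/{n}0.png",s["frame"]);print(n,s["mtx"].tolist(),s["k1"],np.round(s["extrinsics"],4).tolist())
pickle.dump(D,open("d0.pkl","wb"))
E
```

```text
pics
{'clock': np.float64(0.0), 'joint_pos': array([ 8.00484e+01,  2.05905e+01,  6.33500e-01, -2.15000e-02,
       -7.01351e+01, -1.65065e+01]), 'qvel': array([ 0.0554, -0.0725,  0.0889,  0.035 ,  0.017 , -0.0432]), 'tau': array([ 4.00000e-04, -5.82716e+01,  2.93050e+01,  6.99700e+00,
        6.90000e-03, -2.00000e-04]), 'tool_pos': array([0.3005, 0.6038, 0.2256]), 'orientation': array([   4.1398,   89.9057, -112.3257]), 'force': array([ 0.7953,  0.7095, -0.0052]), 'moment': array([ 0.0061, -0.0388, -0.0023]), 'opening': np.float64(0.0875)}
scene [[509.385883233779, 0.0, 285.39386588563315], [0.0, 509.385883233779, 206.69344133176384], [0.0, 0.0, 1.0]] -0.14025495402172 [[-0.4716, -0.5651, 0.6769, 1.3288], [0.8818, -0.2959, 0.3673, 0.4682], [-0.0073, 0.7701, 0.6378, 0.8168], [0.0, 0.0, 0.0, 1.0]]
top [[453.27495577010836, 0.0, 284.77970792520443], [0.0, 453.27495577010836, 207.03715620979463], [0.0, 0.0, 1.0]] -0.0956228709518841 [[0.009, 0.9844, -0.1755, 0.4017], [-0.9997, 0.0051, -0.0223, 0.0405], [-0.0211, 0.1757, 0.9842, 1.0402], [0.0, 0.0, 0.0, 1.0]]
wrist [[324.9170258535886, 0.0, 277.86990203276275], [0.0, 324.9170258535886, 211.329857489128], [0.0, 0.0, 1.0]] -0.0620707286993109 [[-0.4457, 0.8533, 0.2706, 0.3738], [-0.8952, -0.4254, -0.1331, 0.5677], [0.0015, -0.3016, 0.9534, 0.385], [0.0, 0.0, 0.0, 1.0]]
```

View pics/scene0.png

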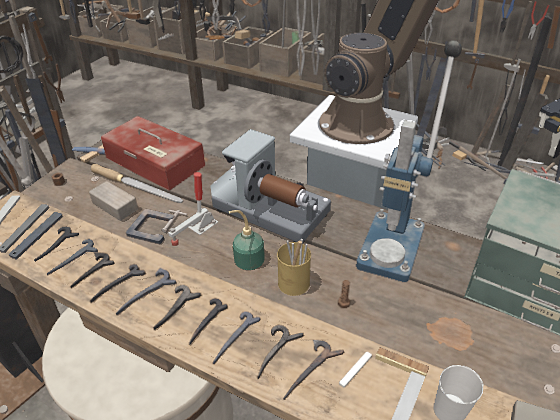

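View pics/top0.png

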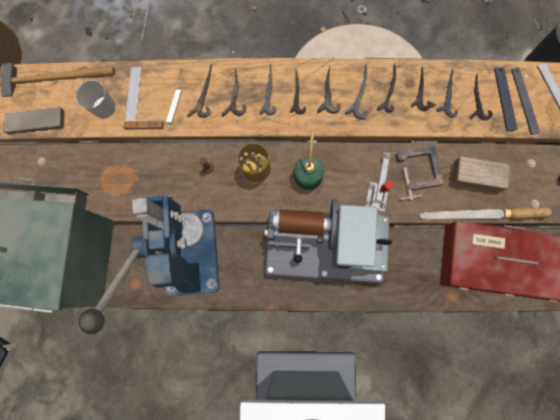

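View pics/wrist0.png

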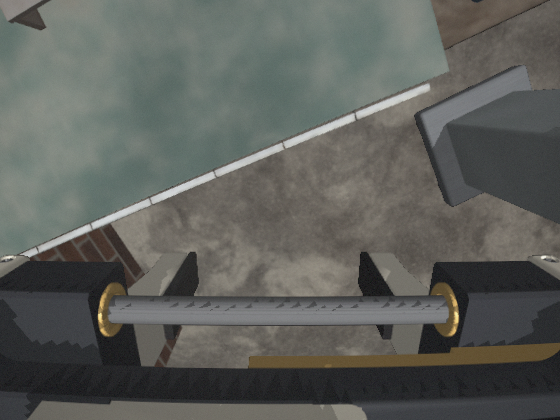

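```bash
cat > h.py <<'E'
import numpy as np,cv2,pickle
def ray(s,u,v):
    K=s["mtx"];p=np.array([(u-K[0,2])/K[0,0],(v-K[1,2])/K[1,1]])
    q=p.copy()
    for _ in range(20): q=p/(1+s["k1"]*(q@q))
    E=s["extrinsics"];return E[:3,3],E[:3,:3]@np.array([q[0],-q[1],-1])
def onz(s,u,v,z):
    o,d=ray(s,u,v);return o+d*(z-o[2])/d[2]
def dep(s,u,v):
    o,d=ray(s,u,v);return o+d*s["z_map"][int(round(v)),int(round(u))]
def proj(s,P):
    E=s["extrinsics"];c=E[:3,:3].T@(np.asarray(P)-E[:3,3]);q=np.array([c[0],-c[1]])/-c[2]
    q=q*(1+s["k1"]*(q@q));K=s["mtx"];return np.array([K[0,0]*q[0]+K[0,2],K[1,1]*q[1]+K[1,2]])
def crop(s,r,name,f):
    u0,v0,u1,v1=r;cv2.imwrite(name,cv2.resize(s["frame"][v0:v1,u0:u1],None,fx=f,fy=f,interpolation=cv2.INTER_CUBIC))
E
python3 - <<'E'
from h import *
D=pickle.load(open("d0.pkl","rb"))
crop(D["top"],(255,195,405,295),"pics/t1.png",5)
crop(D["scene"],(200,120,340,250),"pics/s1.png",4.5)
E
```

```text
(no output)
```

View pics/t1.png

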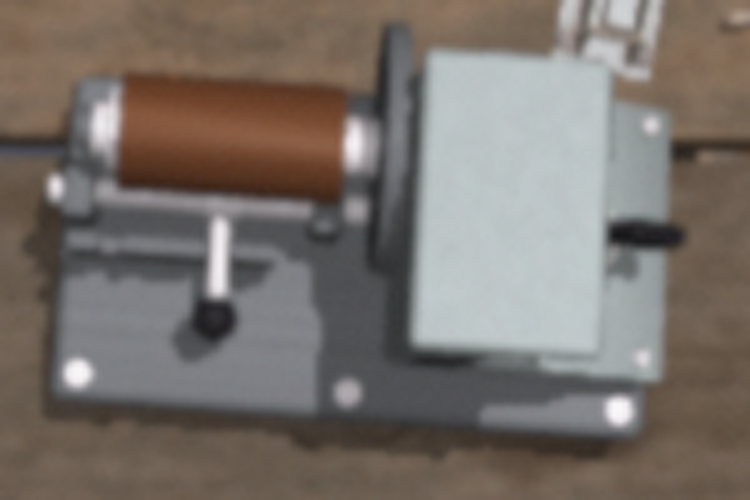

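View pics/s1.png

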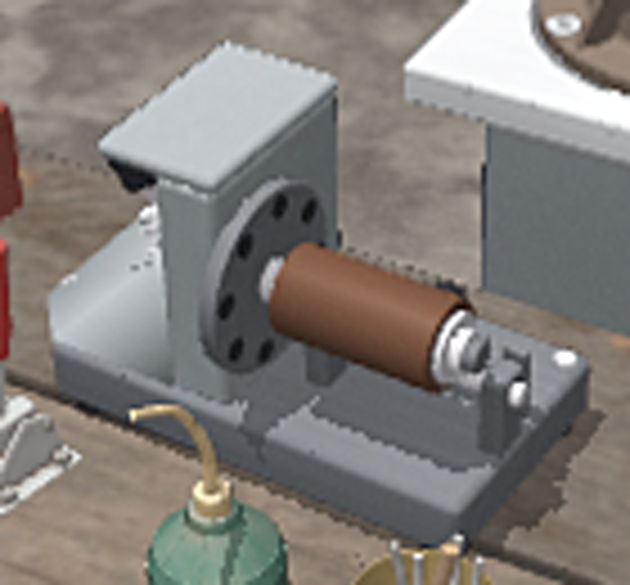

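Run:
```python
from h import *
from scipy.optimize import least_squares
D=pickle.load(open("d0.pkl","rb"))
P=[]
for n,r in(("top",(270,205,335,240)),("scene",(255,170,310,210))):
    s=D[n];h=cv2.cvtColor(s["frame"],cv2.COLOR_BGR2HSV)
    m=((h[...,0]<14)&(h[...,1]>110)&(h[...,2]>40)).astype(np.uint8)
    k=np.zeros_like(m);k[r[1]:r[3],r[0]:r[2]]=1;m=cv2.erode(m*k,np.ones((3,3)))
    vs,us=np.nonzero(m);print(n,len(us),us.min(),us.max(),vs.min(),vs.max())
    Q=np.array([dep(s,u,v) for u,v in zip(us,vs)]);print(np.median(Q,0))
    def f(p,Q=Q):
        yaw=p[0];d=np.array([-np.sin(yaw),np.cos(yaw),0]);nn=np.array([np.cos(yaw),np.sin(yaw),0])
        return np.hypot(Q@nn-p[1],Q[:,2]-p[2])-.025
    g=least_squares(f,[0,np.median(Q[:,0]),.115],loss='soft_l1',f_scale=.001)
    yaw=g.x[0];d=np.array([-np.sin(yaw),np.cos(yaw),0])
    print(np.rad2deg(yaw),g.x,np.sqrt((g.fun**2).mean()),np.percentile(Q@d,[0.5,99.5]))
s=D["top"]
# knob
h=s["frame"].max(2);m=(h<45).astype(np.uint8)
for r in((285,245,310,270),(372,232,400,252)):
    k=np.zeros_like(m);k[r[1]:r[3],r[0]:r[2]]=1;mm=m*k
    vs,us=np.nonzero(mm);print(len(us),us.mean(),vs.mean(),us.min(),us.max(),vs.min(),vs.max())
    Q=np.array([dep(s,u,v) for u,v in zip(us,vs)]);print(np.percentile(Q,[5,50,95],axis=0)); print(onz(s,us.mean(),vs.mean(),.08))
# screws, head top ~z .048?
g=cv2.cvtColor(s["frame"],cv2.COLOR_BGR2GRAY);m=(g>215).astype(np.uint8)
n,l,st,c=cv2.connectedComponentsWithStats(m)
for i in range(1,n):
    if 255<c[i][0]<405 and 195<c[i][1]<295: print(st[i],c[i],onz(s,*c[i],.047),dep(s,*c[i]))
# headstock top
for u,v in((345,215),(372,215),(345,255),(370,260)): print(dep(s,u,v))
```

```text
top 828 280 322 211 233
[0.53232993 0.0281462  0.13680444]
-3.635517781972158 [-0.06345176  0.53142537  0.11434388] 0.04476435566014692 [0.02040962 0.10333648]
scene 357 261 299 175 204
[0.55619222 0.0301594  0.12615395]
-4.269585599162828 [-0.07451833  0.53058386  0.11449206] 0.053454550287050026 [0.02793781 0.11367756]
26 296.84615384615387 259.11538461538464 294 300 256 262
[[0.45706894 0.02927293 0.08338211]
 [0.46104773 0.03764965 0.08785524]
 [0.46684371 0.04134559 0.09055042]]
[0.46145342 0.03585923 0.08      ]
37 383.7567567567568 241.75675675675674 378 390 240 243
[[ 0.4903708  -0.14789455  0.13533242]
 [ 0.49268353 -0.13630034  0.14261559]
 [ 0.49598229 -0.12667202  0.14624202]]
[ 0.49915001 -0.14864119  0.08      ]
[274 217   4   5  18] [275.5 219. ] [0.55180977 0.08342042 0.047     ] [0.53970106 0.07996076 0.12712556]
[324 221   3   5  11] [325.36363636 223.        ] [ 0.54348934 -0.02695161  0.047     ] [ 0.5320641  -0.02151285  0.12703992]
[266 232   1   1   1] [266. 232.] [0.52266579 0.10404768 0.047     ] [0.51825668 0.10173242 0.08320612]
[298 240   2  13  26] [298.5 246. ] [0.49222342 0.03221053 0.047     ] [0.48874759 0.03253028 0.0851428 ]
[268 267   5   5  16] [270.125  269.3125] [0.44088327 0.09377945 0.047     ] [0.44095673 0.09387931 0.04513721]
[377 275   4   4  16] [378.5 276.5] [ 0.42672334 -0.14182015  0.047     ] [ 0.42673107 -0.14187651  0.04669304]
[ 0.53850362 -0.05453531  0.19059648]
[ 0.53882953 -0.10591756  0.19017807]
[ 0.46301028 -0.05392347  0.18737933]
[ 0.45370882 -0.10036546  0.18959097]
```

Run:
```python
from h import *
from scipy.spatial.transform import Rotation as Ro
D=pickle.load(open("d0.pkl","rb"))
a=D["top"];b=D["scene"]
print("ball",dep(a,91,321),dep(b,453,47))
for u,v in((160,208),(180,212),(158,245),(160,270),(60,200),(60,290),(105,290),(150,200),(142,207)): print((u,v),dep(a,u,v).round(3))
R=Ro.from_euler('xyz',[4.1398,89.9057,-112.3257],degrees=True).as_matrix();print(R.round(3))
w=D["wrist"]["extrinsics"];print("cam in tool",R.T@(w[:3,3]-np.array([0.3005,0.6038,0.2256])))
# headstock top outline (z~.19)
for c in((428,48),(612,58),(605,355),(412,345)):
    u,v=255+c[0]/5,195+c[1]/5;P=onz(a,u,v,.189);yw=np.deg2rad(-3.7);O=np.array([.5003,-.0275])
    q=P[:2]-O;print("visor",P.round(4),np.round([q@[np.cos(yw),np.sin(yw)],q@[-np.sin(yw),np.cos(yw)]],4))
```

```text
ball [0.3544278  0.30481468 0.45308244] [0.3656475  0.3135904  0.44729192]
(160, 208) [0.535 0.274 0.276]
(180, 212) [0.544 0.263 0.183]
(158, 245) [0.471 0.276 0.27 ]
(160, 270) [0.429 0.27  0.271]
(60, 200) [0.574 0.531 0.143]
(60, 290) [0.39  0.479 0.209]
(105, 290) [0.39  0.479 0.001]
(150, 200) [0.55  0.295 0.27 ]
(142, 207) [0.524 0.281 0.35 ]
[[-0.001  0.895 -0.446]
 [-0.002 -0.446 -0.895]
 [-1.     0.     0.002]]
cam in tool [-1.59381058e-01  8.17019698e-02 -4.70965618e-05]
visor [ 0.5588 -0.0466  0.189 ] [ 0.0596 -0.0153]
visor [ 0.5553 -0.1169  0.189 ] [ 0.0607 -0.0856]
visor [ 0.4426 -0.1115  0.189 ] [-0.0522 -0.0875]
visor [ 0.446  -0.0394  0.189 ] [-0.0534 -0.0153]
```

>>> {"api": "servo_tool", "payload": {"motion": [{"offset": [-0.045,0,0],"roll": 0,"claw": 1},{"offset": [-0.045,0,0],"roll": 0,"claw": 1},{"offset": [-0.045,0,0],"roll": 0,"claw": 1},{"offset": [-0.045,0,0],"roll": 0,"claw": 1},{"offset": [-0.045,0,0],"roll": 0,"claw": 1},{"offset": [-0.045,0,0],"roll": 0,"claw": 1},{"offset": [-0.045,0,0],"roll": 0,"claw": 1},{"offset": [-0.03,0,0],"roll": 0,"claw": 1}]}}

```text
clock: 1.15
tool_pos: [0.3008, 0.604, 0.5737]
orientation: [-173.3, 89.9, 70.3]
force: [-0.1, 1.1, 0.5]
opening: 0.0877
```

>>> {"api": "servo_tool", "payload": {"motion": [{"offset": [0,0.0318,0.0394],"roll": 0,"claw": 1},{"offset": [0,0.0318,0.0394],"roll": 0,"claw": 1},{"offset": [0,0.0318,0.0394],"roll": 0,"claw": 1},{"offset": [0,0.0318,0.0394],"roll": 0,"claw": 1},{"offset": [0,0.0318,0.0394],"roll": 0,"claw": 1},{"offset": [0,0.0318,0.0394],"roll": 0,"claw": 1},{"offset": [0,0.0318,0.0394],"roll": 0,"claw": 1},{"offset": [0,0.0318,0.0394],"roll": 0,"claw": 1},{"offset": [0,0.0318,0.0394],"roll": 0,"claw": 1},{"offset": [0,0.0318,0.0394],"roll": 0,"claw": 1},{"offset": [0,0.0318,0.0394],"roll": 0,"claw": 1}]}}

```text
clock: 2.52
tool_pos: [0.4206, 0.0587, 0.5717]
orientation: [163.9, 90.0, 47.5]
force: [2.0, 0.5, 1.0]
opening: 0.088
```

Run:
```python
from plant import ctrl
from h import *
o=ctrl.get_obs();print(o["clock"],o["tool_pos"],o["orientation"],o["joint_pos"])
D={}
for n in("scene","wrist"):
    s=ctrl.snapshot(n);D[n]=s;cv2.imwrite(f"pics/{n}2.png",s["frame"])
pickle.dump(D,open("d2.pkl","wb"))
```

```text
2.525 [0.4205697  0.05873621 0.57166405] [163.92173331  89.96910427  47.49440131] [ 3.47941839e+01 -5.64756209e+00  1.35243406e+01 -7.18995343e-03
 -1.09141763e+02  2.87761247e+01]
```

View pics/scene2.png

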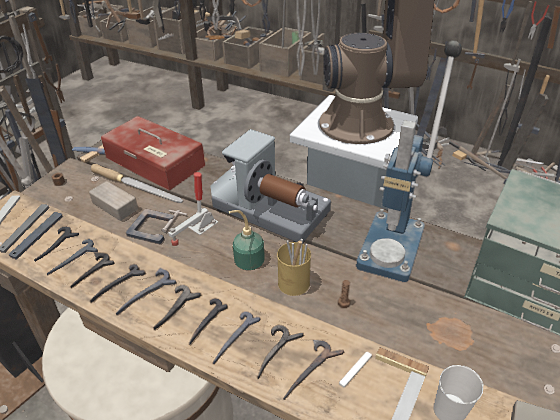

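View pics/wrist2.png

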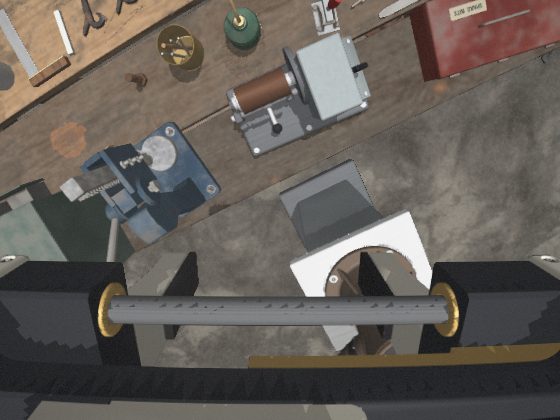

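>>> {"api": "servo_tool", "payload": {"motion": [{"offset": [0.05,0,0],"roll": -10.7,"claw": 1},{"offset": [0.05,0,0],"roll": -10.7,"claw": 1},{"offset": [0.05,0,0],"roll": -1.4,"claw": 1},{"offset": [0.05,0,0],"roll": 0,"claw": 1},{"offset": [0.05,0,0],"roll": 0,"claw": 1},{"offset": [0.03,0,0],"roll": 0,"claw": 1}]}}

```text
clock: 3.38
tool_pos: [0.4196, 0.0603, 0.289]
orientation: [-67.4, 89.8, -161.0]
force: [-0.3, 0.8, 0.5]
opening: 0.0876
```

```bash
cat > look.py <<'E'
import sys
from plant import ctrl
from h import *
from scipy.spatial.transform import Rotation as Ro
def go(tag,*names):
    D={n:ctrl.snapshot(n) for n in names}
    for n in names: cv2.imwrite(f"pics/{n}{tag}.png",D[n]["frame"])
    o=ctrl.get_obs();D["o"]=o
    R=Ro.from_euler('xyz',o["orientation"],degrees=True).as_matrix();D["R"]=R
    print(o["clock"],o["tool_pos"].round(4),o["force"].round(1),o["opening"],"joints",o["joint_pos"].round(1));print(R.round(4))
    pickle.dump(D,open(f"d{tag}.pkl","wb"));return D
if __name__=="__main__": go(sys.argv[1],*sys.argv[2:])
E
python3 look.py 3 scene wrist top
```

```text
3.525 [0.4201 0.0603 0.2909] [-0.2 -0.6  0.8] 0.08776186971890793 joints [ 35.   -6.3 -22.3  -0.  -74.1  51.3]
[[-0.0023  0.998  -0.0634]
 [-0.0016 -0.0634 -0.998 ]
 [-1.     -0.0022  0.0017]]
```

View pics/scene3.png

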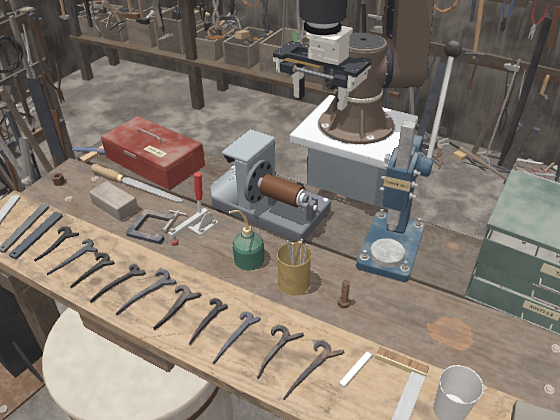

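View pics/wrist3.png

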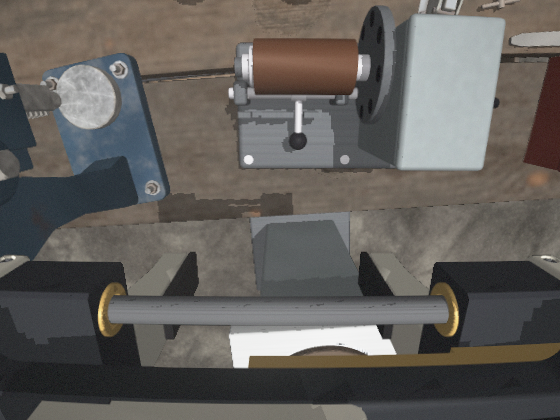

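View pics/top3.png

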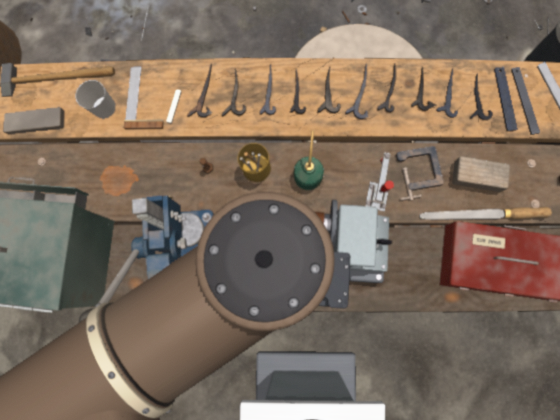

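Run:
```python
from h import *
D=pickle.load(open("d3.pkl","rb"));s=D["scene"];crop(s,(255,0,395,125),"pics/g3.png",5.5)
p=D["o"]["tool_pos"];R=D["R"]
# cloud of gripper in tool coords
out=[]
for v in range(0,125,2):
    for u in range(265,385,2):
        if s["z_map"][v,u]>0:
            q=R.T@(dep(s,u,v)-p)
            if np.abs(q).max()<.2: out.append((u,v,*q))
Q=np.array(out);print(len(Q))
for lo in np.arange(-.2,.02,.01):
    m=(Q[:,2]>=lo)&(Q[:,2]<lo+.01)
    if m.sum(): print(round(lo,3),m.sum(),Q[m,3].min().round(3),Q[m,3].max().round(3),Q[m,4].min().round(3),Q[m,4].max().round(3))
```

```text
1102
-0.2 52 -0.014 0.047 -0.048 0.028
-0.19 19 0.005 0.045 -0.041 0.02
-0.18 56 -0.027 0.035 -0.04 0.032
-0.17 86 -0.036 0.039 -0.052 0.023
-0.16 44 -0.029 0.04 -0.052 0.01
-0.15 34 -0.025 0.024 -0.052 0.012
-0.14 47 -0.02 0.027 -0.052 0.012
-0.13 45 -0.016 0.026 -0.052 0.016
-0.12 51 -0.018 0.026 -0.053 0.016
-0.11 234 -0.039 0.041 -0.099 0.095
-0.1 88 -0.035 0.041 -0.098 0.092
-0.09 98 -0.037 0.04 -0.096 0.092
-0.08 94 -0.04 0.039 -0.091 0.084
-0.07 29 -0.031 0.039 -0.09 0.083
-0.06 12 -0.002 0.013 -0.063 0.061
-0.05 22 -0.011 0.011 -0.065 0.06
-0.04 26 -0.005 0.012 -0.064 0.06
-0.03 22 -0.013 0.012 -0.062 0.06
-0.02 20 -0.009 0.012 -0.061 0.055
-0.01 19 -0.008 0.013 -0.06 0.054
0.0 4 -0.005 0.008 -0.058 0.047
```

View pics/g3.png

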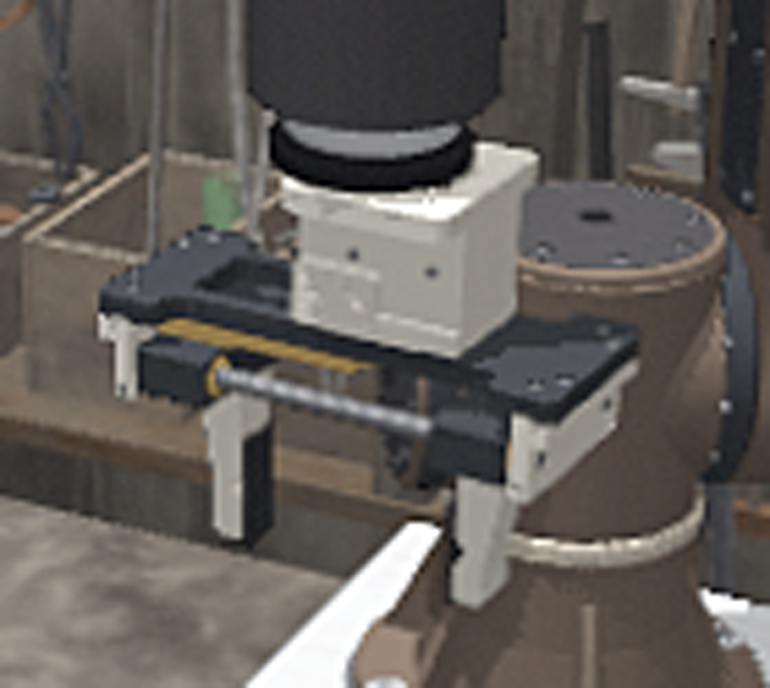

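Run:
```python
from h import *
D=pickle.load(open("d3.pkl","rb"));s=D["top"]
for u,v in((265,245),(265,290),(220,290),(190,310),(160,325),(130,345),(100,360),(80,330),(70,340),(60,390),(40,370),(30,400),(110,315),(90,320)): print((u,v),dep(s,u,v).round(3))
# knob refine from wrist3
w=D["wrist"];h=w["frame"].max(2);m=(h<60).astype(np.uint8)
k=np.zeros_like(m);k[128:155,284:312]=1;vs,us=np.nonzero(m*k);(c,r)=cv2.minEnclosingCircle(np.c_[us,vs].astype(np.float32));print(len(us),us.mean(),vs.mean(),c,r)
crop(w,(225,20,385,180),"pics/k3.png",3.7)
yw=np.deg2rad(-3.7);O=np.array([.5003,-.0275]);N=np.array([np.cos(yw),np.sin(yw)]);Dd=np.array([-np.sin(yw),np.cos(yw)])
for cc in((us.mean(),vs.mean()),c):
    P=onz(w,*cc,.08);print(P,(P[:2]-O)@N,(P[:2]-O)@Dd)
print(proj(w,[*(O+N*-.042+Dd*.06),.08]),proj(s,[*(O+N*-.042+Dd*.06),.08]))
# base screws/edges
g=cv2.cvtColor(w["frame"],cv2.COLOR_BGR2GRAY);n,l,st,ce=cv2.connectedComponentsWithStats((g>200).astype(np.uint8))
for i in range(1,n):
    if 230<ce[i][0]<500 and 20<ce[i][1]<180 and st[i][4]>8:
        P=onz(w,*ce[i],.047);print(st[i],ce[i].round(1),P.round(4),dep(w,*ce[i]).round(4),(P[:2]-O)@N,(P[:2]-O)@Dd)
```

```text
(265, 245) [0.43  0.061 0.731]
(265, 290) [0.4   0.06  0.731]
(220, 290) [0.4   0.091 0.729]
(190, 310) [0.385 0.115 0.711]
(160, 325) [0.374 0.137 0.712]
(130, 345) [0.359 0.158 0.713]
(100, 360) [0.349 0.178 0.717]
(80, 330) [0.367 0.203 0.698]
(70, 340) [0.36  0.209 0.7  ]
(60, 390) [0.326 0.208 0.715]
(40, 370) [0.337 0.229 0.706]
(30, 400) [0.317 0.231 0.713]
(110, 315) [0.379 0.18  0.698]
(90, 320) [0.375 0.195 0.699]
197 297.2284263959391 140.9746192893401 (297.5, 140.5) 8.746527671813965
[0.46302572 0.03523907 0.08      ] -0.041245281633159436 0.06020290572222759
[0.46352447 0.03491476 0.08      ] -0.040726642212471076 0.0599114526118408
[297.4000981  141.66556509] [297.21473218 258.73532109]
[242  48  11  29 179] [246.9  62.3] [0.5516 0.0861 0.047 ] [0.5414 0.0799 0.1268] 0.043889456131816384 0.11665546711737157
[358  56   5  19  69] [359.6  65.5] [ 0.5406 -0.0418  0.047 ] [ 0.5324 -0.0219  0.1287] 0.04112570614440074 -0.011703669204469904
[229  88   4   8  30] [230.5  91.7] [0.5211 0.1079 0.047 ] [0.5192 0.1028 0.0855] 0.012055545070528872 0.1364353141591911
[296 102   6  31 156] [298.1 116.6] [0.488 0.031 0.047] [0.4892 0.0333 0.0851] -0.016065966895277332 0.057605492282389384
[244 155   9   9  66] [247.9 159.2] [0.4416 0.0947 0.047 ] [0.4418 0.0945 0.0488] -0.06648484605884115 0.11816733145005927
```

View pics/k3.png

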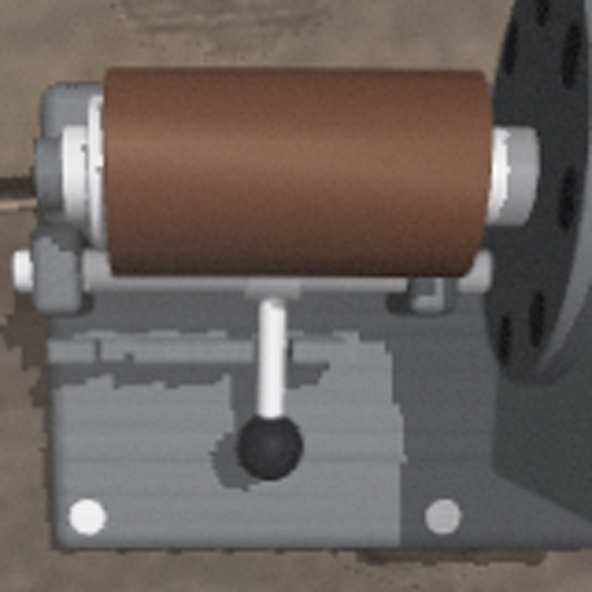

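```bash
python3 - <<'E'
from h import *
for tag in ("3","2"):
    D=pickle.load(open(f"d{tag}.pkl","rb"));s=D["scene"]
    j=np.deg2rad(35.0 if tag=="3" else 34.8)
    L=[]
    for v in range(0,130,2):
        for u in range(300,470,2):
            if s["z_map"][v,u]>0:
                P=dep(s,u,v)
                if P[2]>.25 and P[0]<.55: L.append((P[0]*np.cos(j)+P[1]*np.sin(j),-P[0]*np.sin(j)+P[1]*np.cos(j),P[2]))
    L=np.array(L);print(tag,len(L))
    for a in np.arange(-.1,.6,.05):
        m=(L[:,0]>=a)&(L[:,0]<a+.05)
        if m.sum():print(a.round(2),m.sum(),"t",np.percentile(L[m,1],[1,50,99]).round(3),"z",np.percentile(L[m,2],[1,50,99]).round(3))
E
python3 - <<'E'
import sys;sys.path.insert(0,".")
from h import *
D=pickle.load(open("d0.pkl","rb"))
# lever extents
for u,v in((91,321),(105,295),(120,272),(133,255),(85,312),(98,330)): print(dep(D["top"],u,v).round(3))
D=pickle.load(open("d3.pkl","rb"));crop(D["scene"],(370,0,510,110),"pics/a3.png",5.5)
E
```

```text
3 2170
-0.1 23 t [0.008 0.079 0.082] z [0.262 0.319 0.366]
-0.05 98 t [-0.029  0.076  0.081] z [0.264 0.28  0.382]
0.0 316 t [-0.044  0.08   0.177] z [0.255 0.353 0.402]
0.05 425 t [-0.037  0.115  0.177] z [0.251 0.293 0.382]
0.3 41 t [-0.226 -0.22  -0.209] z [0.295 0.378 0.397]
0.35 207 t [-0.235 -0.215 -0.114] z [0.296 0.414 0.515]
0.4 795 t [-0.23  -0.176 -0.1  ] z [0.299 0.439 0.525]
0.45 172 t [-0.16   0.037  0.063] z [0.359 0.398 0.454]
0.5 64 t [0.01  0.023 0.036] z [0.305 0.342 0.379]
0.55 15 t [-0.08  -0.069 -0.056] z [0.35  0.353 0.355]
2 1139
-0.1 27 t [-0.028  0.079  0.081] z [0.261 0.316 0.366]
-0.05 117 t [-0.1    0.046  0.081] z [0.255 0.278 0.382]
0.0 330 t [-0.098  0.077  0.176] z [0.251 0.288 0.403]
0.05 471 t [-0.041  0.117  0.177] z [0.251 0.299 0.393]
0.45 98 t [0.033 0.046 0.065] z [0.383 0.435 0.454]
0.5 67 t [0.012 0.025 0.039] z [0.306 0.343 0.385]
0.55 16 t [-0.077 -0.066 -0.054] z [0.347 0.352 0.354]
[0.354 0.305 0.453]
[0.387 0.314 0.391]
[0.422 0.318 0.328]
[0.453 0.318 0.274]
[0.366 0.315 0.45 ]
[0.342 0.299 0.442]
```

View pics/a3.png

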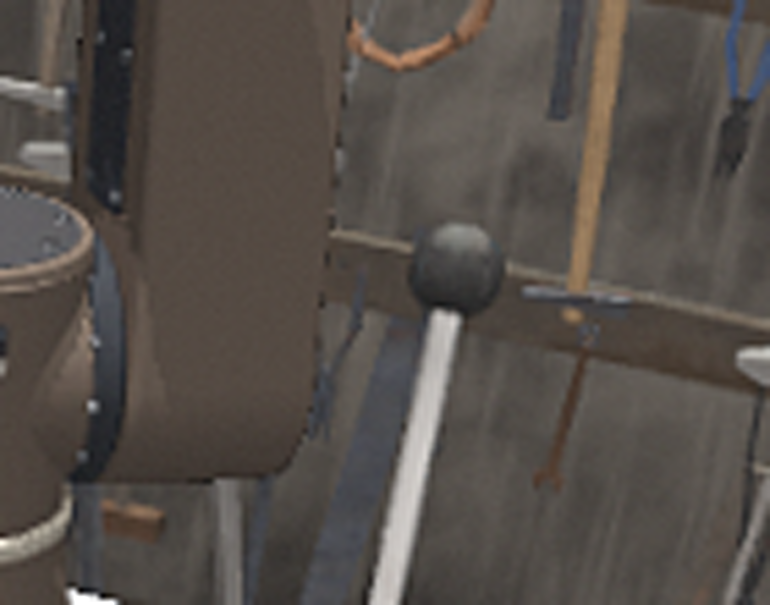

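>>> {"api": "servo_tool", "payload": {"motion": [{"offset": [0,0,0.05],"roll": 0,"claw": 1},{"offset": [0,0,0.05],"roll": 0,"claw": 1},{"offset": [0,0,0.05],"roll": 0,"claw": 1},{"offset": [0,0,0.05],"roll": 0,"claw": 1},{"offset": [0,0,0.05],"roll": 0,"claw": 1},{"offset": [0,0,0],"roll": 0,"claw": 1}]}}

```text
clock: 4.28
tool_pos: [0.4052, -0.1918, 0.2933]
orientation: [68.6, 89.9, -25.3]
force: [0.0, 0.0, -0.6]
opening: 0.0878
```

```bash
python3 look.py 4 top scene wrist
```

```text
4.425 [ 0.4055 -0.1889  0.2927] [0.1 0.3 0. ] 0.08768322925675053 joints [  0.4  -4.  -20.1   0.  -73.8  85.9]
[[ 1.700e-03  9.979e-01 -6.420e-02]
 [-1.000e-04 -6.420e-02 -9.979e-01]
 [-1.000e+00  1.700e-03  0.000e+00]]
```

View pics/top4.png

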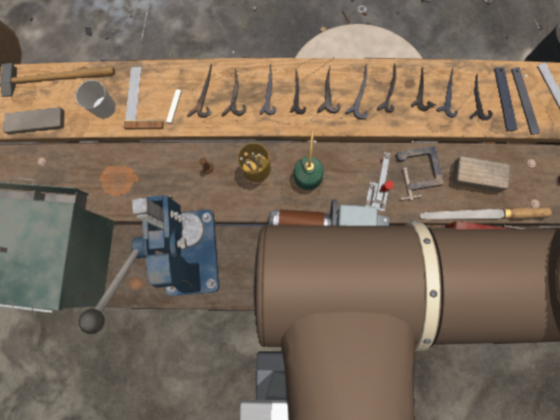

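View pics/scene4.png

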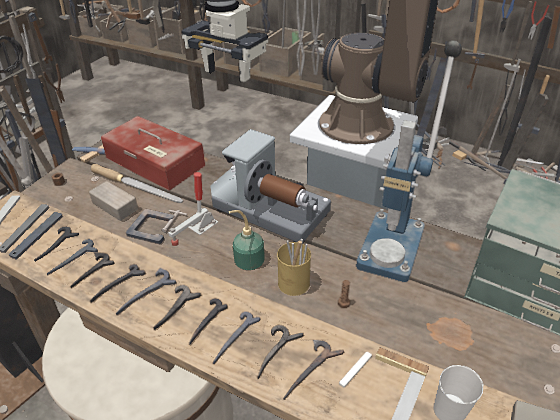

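View pics/wrist4.png

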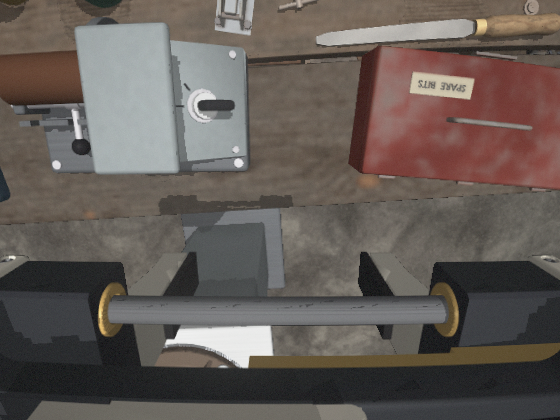

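Run:
```python
from h import *
D=pickle.load(open("d4.pkl","rb"));s=D["top"];w=D["wrist"]
for u,v in((260,285),(263,285),(270,285),(350,285),(270,235),(270,340),(350,226),(350,380)): print((u,v),dep(s,u,v).round(4))
D0=pickle.load(open("d0.pkl","rb"))
# lever ball: two rays
a=ray(D0["top"],91.5,320.5);sc=D["scene"];b=ray(D0["scene"],452.5,48)
A=np.c_[a[1],-b[1]];t=np.linalg.lstsq(A,b[0]-a[0],rcond=None)[0];print("ball",a[0]+a[1]*t[0],b[0]+b[1]*t[1])
yw=np.deg2rad(-3.7);O=np.array([.5003,-.0275]);N=np.array([np.cos(yw),np.sin(yw)]);Dd=np.array([-np.sin(yw),np.cos(yw)])
def S(P): q=P[:2]-O;return np.array([q@N,q@Dd,P[2]])
h=w["frame"].max(2);m=(h<60).astype(np.uint8);k=np.zeros_like(m);k[90:120,190:245]=1;m=m*k
vs,us=np.nonzero(m);print(len(us),us.min(),us.max(),vs.min(),vs.max())
Q=np.array([S(dep(w,u,v)) for u,v in zip(us,vs)])
for i in range(0,len(us),12): print(us[i],vs[i],Q[i].round(4))
# panel plane
P=np.array([S(dep(w,u,v)) for u in range(185,245,2) for v in list(range(55,88,2))+list(range(128,150,2))])
P=P[(P[:,1]<-.088)];c=P.mean(0);U,sv,V=np.linalg.svd(P-c);print("plane",c,V[2],sv)
crop(w,(150,10,260,180),"pics/key4.png",4.5)
```

```text
(260, 285) [0.4034 0.0648 0.7181]
(263, 285) [0.4034 0.0626 0.7187]
(270, 285) [0.4034 0.0577 0.7196]
(350, 285) [0.4038 0.0017 0.7193]
(270, 235) [0.4406 0.0591 0.7021]
(270, 340) [0.3634 0.0583 0.6983]
(350, 226) [ 0.4497 -0.0026  0.6884]
(350, 380) [0.3421 0.0039 0.7334]
ball [0.35405303 0.31003698 0.44002428] [0.35369821 0.31106554 0.44051433]
172 199 233 100 109
207 100 [ 0.006  -0.1042  0.1468]
220 100 [ 0.0061 -0.1147  0.1395]
204 101 [ 0.0053 -0.1008  0.1438]
204 102 [ 0.0043 -0.1011  0.1455]
216 103 [ 0.0034 -0.1116  0.1437]
227 104 [ 0.0025 -0.1208  0.1381]
221 105 [ 0.0016 -0.1159  0.1425]
205 106 [ 0.0008 -0.1021  0.1468]
200 107 [ 1.000e-04 -9.540e-02  1.377e-01]
225 107 [-1.000e-04 -1.192e-01  1.409e-01]
205 108 [-0.0009 -0.1021  0.1473]
223 108 [-0.001  -0.1173  0.141 ]
202 109 [-0.0017 -0.0975  0.1392]
215 109 [-0.0019 -0.1105  0.1441]
227 109 [-0.0019 -0.1206  0.1384]
plane [ 0.0108183  -0.10896502  0.09276161] [ 0.01351606  0.99989968 -0.00423743] [0.8580881  0.65873163 0.32196323]
```

View pics/key4.png

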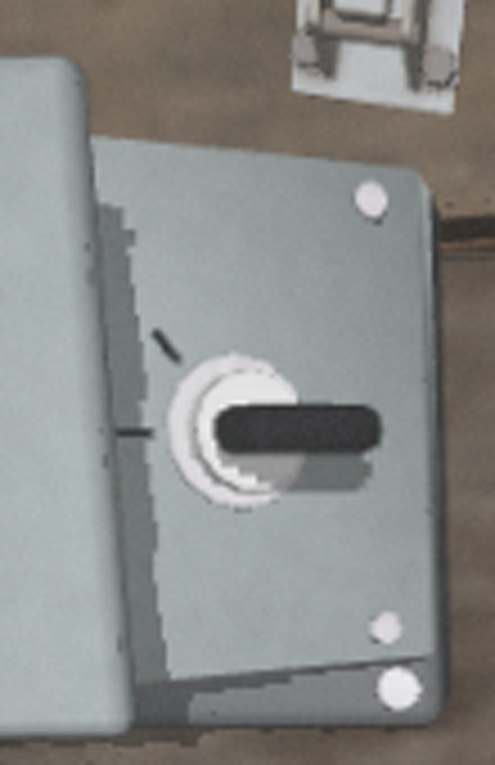

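>>> {"api": "servo_tool", "payload": {"motion": [{"offset": [0,-0.01,-0.0455],"roll": 0,"claw": 1},{"offset": [0,-0.01,-0.0455],"roll": 0,"claw": 1},{"offset": [0,-0.01,-0.0455],"roll": 0,"claw": 1},{"offset": [0,-0.01,-0.0455],"roll": 0,"claw": 1},{"offset": [0,-0.01,-0.0455],"roll": 0,"claw": 1},{"offset": [0,0,0],"roll": 10,"claw": 1},{"offset": [0,0,0],"roll": 10,"claw": 1},{"offset": [0,0,0],"roll": 10,"claw": 1},{"offset": [0,0,0],"roll": 10,"claw": 1},{"offset": [0,0,0],"roll": 10,"claw": 1},{"offset": [0,0,0],"roll": 10,"claw": 1},{"offset": [0,0,0],"roll": 10,"claw": 1}]}}

```text
clock: 5.92
tool_pos: [0.3693, 0.0425, 0.2924]
orientation: [-160.4, 89.9, 35.8]
force: [0.5, 0.2, 0.4]
opening: 0.0876
```

>>> {"api": "servo_tool", "payload": {"motion": [{"offset": [0,0,0],"roll": 10,"claw": 1},{"offset": [0,0,0],"roll": 10,"claw": 1},{"offset": [0,0,0],"roll": 0,"claw": 1}]}}

```text
clock: 6.3
tool_pos: [0.3694, 0.0422, 0.2922]
orientation: [-141.6, 89.9, 34.9]
force: [-0.6, -0.7, 0.2]
opening: 0.0876
```

```bash
python3 look.py 5 top scene wrist
python3 - <<'E'
from h import *
D=pickle.load(open("d5.pkl","rb"));p=D["o"]["tool_pos"];yw=np.deg2rad(-3.7);O=np.array([.5003,-.0275]);N=np.array([np.cos(yw),np.sin(yw)]);Dd=np.array([-np.sin(yw),np.cos(yw)])
print((p[:2]-O)@N,(p[:2]-O)@Dd)
E
```

```text
6.45 [0.3694 0.0417 0.2919] [-0.9  0.1  0.5] 0.0874234500338728 joints [ 37.5 -12.5 -27.    0.  -75.5 -40.9]
[[ 6.000e-04 -5.900e-02 -9.983e-01]
 [ 4.000e-04 -9.983e-01  5.900e-02]
 [-1.000e+00 -4.000e-04 -5.000e-04]]
-0.13506369599619897 0.060655222045425755
```

View pics/scene5.png

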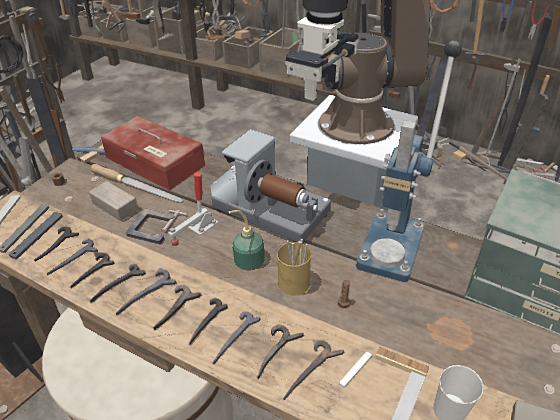

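View pics/wrist5.png

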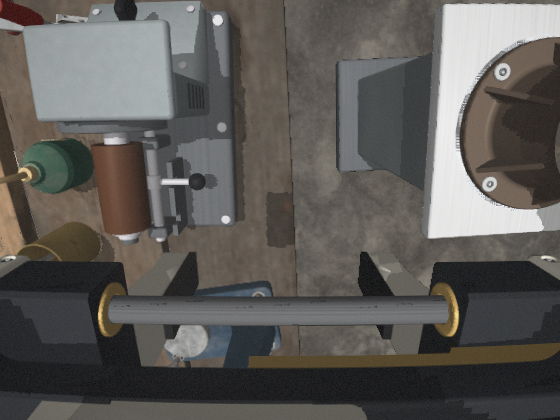

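>>> {"api": "servo_tool", "payload": {"motion": [{"offset": [0.045,0,0],"roll": 0,"claw": 1},{"offset": [0.045,0,0],"roll": 0,"claw": 1},{"offset": [0.045,0,0],"roll": 0,"claw": 1},{"offset": [0.045,0,0],"roll": 0,"claw": 1},{"offset": [0.025,0,0],"roll": 0,"claw": 1},{"offset": [0.017,0,0],"roll": 0,"claw": 1},{"offset": [0,0,0],"roll": 0,"claw": 1},{"offset": [0,0,0],"roll": 0,"claw": 1}]}}

```text
clock: 7.45
tool_pos: [0.3699, 0.0415, 0.0702]
orientation: [-155.1, 90.0, 21.3]
force: [0.2, -0.0, -0.0]
opening: 0.0877
```

```bash
python3 look.py 6 top scene wrist
cat > sp.py <<'E'
from h import *
yw=np.deg2rad(-3.7);O=np.array([.5003,-.0275]);N=np.array([np.cos(yw),np.sin(yw)]);Dd=np.array([-np.sin(yw),np.cos(yw)])
def S(P): q=np.asarray(P)[:2]-O;return np.array([q@N,q@Dd,P[2]])
E
python3 -c "
from sp import *
D=pickle.load(open('d6.pkl','rb'));print(S(D['o']['tool_pos']))
crop(D['wrist'],(100,60,340,240),'pics/w6.png',3.3)"
```

```text
7.6 [0.37   0.0415 0.0703] [-0.7  0.1  0.1] 0.0878868457831932 joints [ 37.4   1.6 -47.8   0.  -40.5 -41. ]
[[ 0.0015 -0.0633 -0.998 ]
 [ 0.001  -0.998   0.0633]
 [-1.     -0.0011 -0.0014]]
[-0.13446814  0.06049757  0.07034424]
```

View pics/wrist6.png

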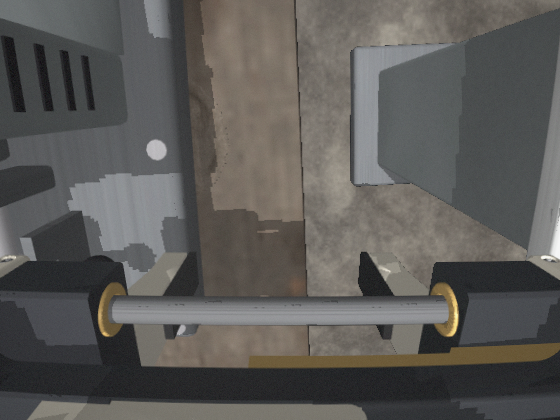

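View pics/scene6.png

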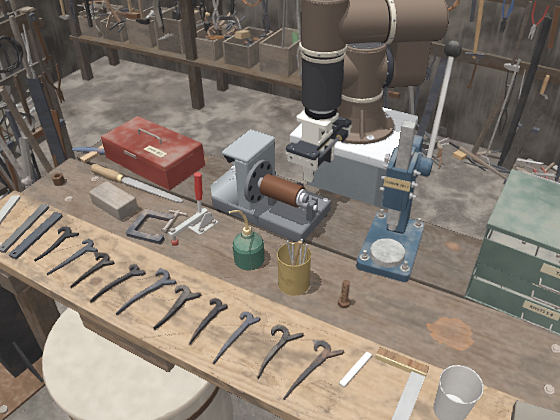

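>>> {"api": "servo_tool", "payload": {"motion": [{"offset": [0,0,-0.01],"roll": 0,"claw": 1},{"offset": [0,0,-0.004],"roll": 0,"claw": 1},{"offset": [0,0,0],"roll": 0,"claw": 1}]}}

```text
clock: 7.98
tool_pos: [0.3839, 0.0402, 0.0695]
orientation: [57.2, 90.0, -126.4]
force: [0.5, -0.5, -0.9]
opening: 0.088
```

>>> {"api": "servo_tool", "payload": {"motion": [{"offset": [0,0,-0.002],"roll": 0,"claw": 1},{"offset": [0,0,0],"roll": 0,"claw": 1}]}}

```text
clock: 8.22
tool_pos: [0.3855, 0.0401, 0.0695]
orientation: [45.2, 90.0, -138.4]
force: [-0.4, -0.3, -0.5]
opening: 0.0879
```

>>> {"api": "servo_tool", "payload": {"motion": [{"offset": [0,0,-0.002],"roll": 0,"claw": 1},{"offset": [0,0,0],"roll": 0,"claw": 1}]}}

```text
clock: 8.48
tool_pos: [0.3876, 0.04, 0.0696]
orientation: [-162.3, 90.0, 14.0]
force: [-0.4, -0.6, 0.0]
opening: 0.0877
```

>>> {"api": "servo_tool", "payload": {"motion": [{"offset": [0,0,-0.002],"roll": 0,"claw": 1},{"offset": [0,0,0],"roll": 0,"claw": 1}]}}

```text
clock: 8.72
tool_pos: [0.3896, 0.0399, 0.0696]
orientation: [-164.3, 90.0, 12.0]
force: [-0.2, 0.2, -1.3]
opening: 0.0873
```

>>> {"api": "servo_tool", "payload": {"motion": [{"offset": [0,0,-0.0015],"roll": 0,"claw": 1},{"offset": [0,0,0],"roll": 0,"claw": 1}]}}

```text
clock: 8.98
tool_pos: [0.391, 0.0398, 0.0696]
orientation: [91.4, 90.0, -92.3]
force: [-0.3, 0.7, -0.3]
opening: 0.088
```

>>> {"api": "servo_tool", "payload": {"motion": [{"offset": [0,0,-0.0015],"roll": 0,"claw": 1},{"offset": [0,0,0],"roll": 0,"claw": 1}]}}

```text
clock: 9.22
tool_pos: [0.3926, 0.0397, 0.0696]
orientation: [165.1, 90.0, -18.6]
force: [0.1, -1.2, -0.6]
opening: 0.0878
```

>>> {"api": "servo_tool", "payload": {"motion": [{"offset": [0,0,-0.0015],"roll": 0,"claw": 1},{"offset": [0,0,0],"roll": 0,"claw": 1}]}}

```text
clock: 9.48
tool_pos: [0.394, 0.0396, 0.0696]
orientation: [163.8, 90.0, -19.8]
force: [-0.2, 0.2, 0.3]
opening: 0.0875
```

>>> {"api": "servo_tool", "payload": {"motion": [{"offset": [0,0,-0.0015],"roll": 0,"claw": 1},{"offset": [0,0,0],"roll": 0,"claw": 1}]}}

```text
clock: 9.72
tool_pos: [0.395, 0.0393, 0.0694]
orientation: [19.7, 90.0, -163.9]
force: [-1.8, 1.5, 1.5]
opening: 0.0879
```

>>> {"api": "servo_tool", "payload": {"motion": [{"offset": [0,0,-0.0015],"roll": 0,"claw": 1},{"offset": [0,0,0],"roll": 0,"claw": 1}]}}

```text
clock: 9.98
tool_pos: [0.3954, 0.039, 0.0692]
orientation: [15.1, 89.8, -168.6]
force: [-9.1, 3.9, 4.8]
opening: 0.0875
```

```bash
python3 look.py 7 wrist; python3 -c "
from sp import *
D=pickle.load(open('d7.pkl','rb'));print(S(D['o']['tool_pos']),proj(D['wrist'],[*(O-N*.042+Dd*.06),.08]))
crop(D['wrist'],(0,120,240,300),'pics/w7.png',3.3)"
```

```text
10.025 [0.3954 0.039  0.0692] [-8.2  4.3  5.3] 0.0877243663242911 joints [ 34.4   4.4 -44.8  -0.1 -40.9 -38.1]
[[-2.600e-03 -6.420e-02 -9.979e-01]
 [-6.000e-04 -9.979e-01  6.420e-02]
 [-1.000e+00  7.000e-04  2.600e-03]]
[-0.10898587  0.059614    0.0691776 ] [147.81499501 276.55998809]
```

View pics/w7.png

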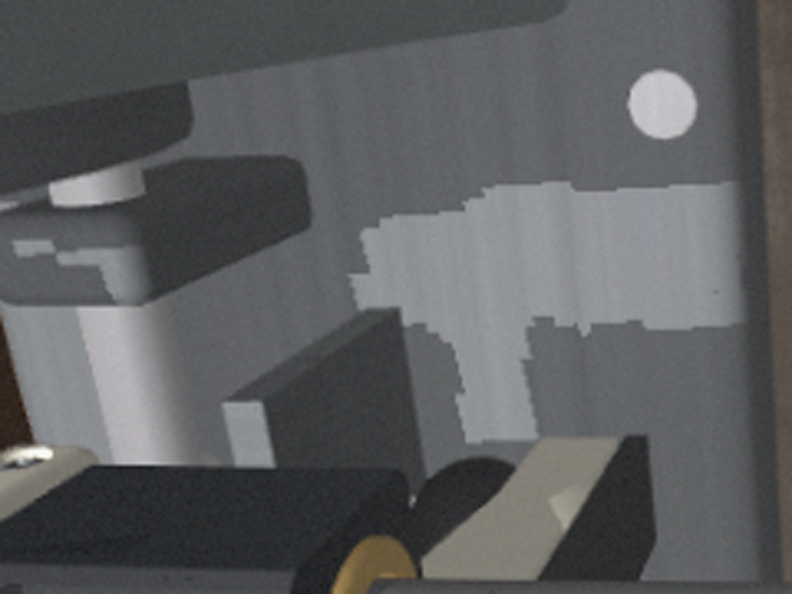

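>>> {"api": "servo_tool", "payload": {"motion": [{"offset": [-0.003,0,-0.0008],"roll": 0,"claw": 1},{"offset": [-0.003,0,-0.0006],"roll": 0,"claw": 1},{"offset": [-0.003,0,-0.0006],"roll": 0,"claw": 1},{"offset": [0,0,0],"roll": 0,"claw": 1}]}}

```text
clock: 10.52
tool_pos: [0.3959, 0.0387, 0.0775]
orientation: [11.9, 89.7, -171.9]
force: [-11.7, 6.8, 0.9]
opening: 0.0875
```

```bash
python3 look.py 8 wrist; python3 -c "
from sp import *
D=pickle.load(open('d8.pkl','rb'));print(S(D['o']['tool_pos']))
crop(D['wrist'],(0,120,240,300),'pics/w8.png',3.3)"
```

```text
10.575 [0.3959 0.0387 0.0775] [-11.3   6.8   1.7] 0.08793559233800458 joints [ 34.3   3.8 -44.   -0.2 -42.5 -37.8]
[[-5.200e-03 -6.480e-02 -9.979e-01]
 [-7.000e-04 -9.979e-01  6.480e-02]
 [-1.000e+00  1.100e-03  5.100e-03]]
[-0.10844339  0.05931659  0.07746599]
```

View pics/w8.png

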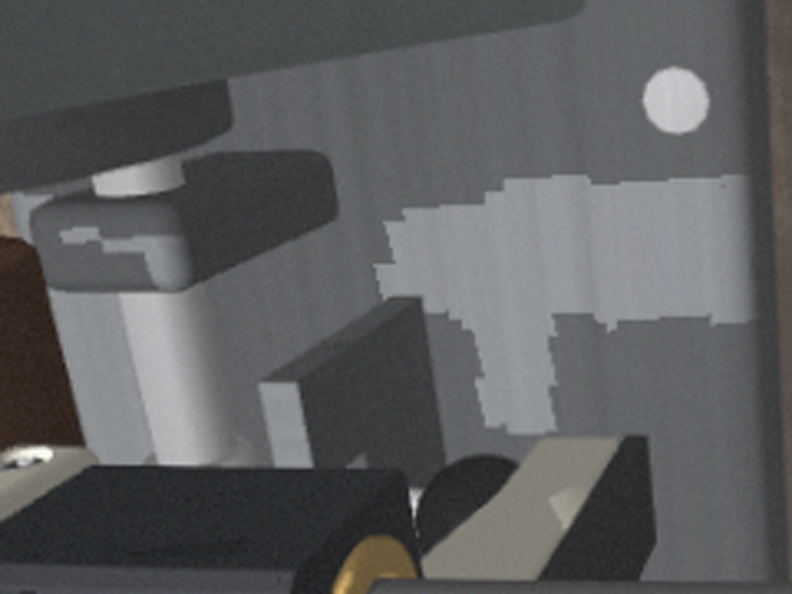

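>>> {"api": "servo_tool", "payload": {"motion": [{"offset": [-0.004,0,-0.001],"roll": 0,"claw": 1},{"offset": [-0.004,0,-0.001],"roll": 0,"claw": 1},{"offset": [-0.004,0,-0.0015],"roll": 0,"claw": 1},{"offset": [-0.004,0,-0.0015],"roll": 0,"claw": 1},{"offset": [0,0,0],"roll": 0,"claw": 1}]}}

```text
clock: 11.2
tool_pos: [0.4, 0.0383, 0.0934]
orientation: [10.4, 89.6, -173.4]
force: [-17.7, 9.5, 7.1]
opening: 0.0876
```

```bash
python3 look.py 9 wrist; python3 -c "
from sp import *
D=pickle.load(open('d9.pkl','rb'));print(S(D['o']['tool_pos']))
crop(D['wrist'],(0,120,240,300),'pics/w9.png',3.3)"
```

```text
11.25 [0.3999 0.0383 0.0934] [-17.1   9.3   6.8] 0.08751624145807739 joints [ 33.8   2.7 -42.3  -0.3 -45.4 -37.3]
[[-6.900e-03 -6.490e-02 -9.979e-01]
 [-8.000e-04 -9.979e-01  6.490e-02]
 [-1.000e+00  1.300e-03  6.800e-03]]
[-0.10442672  0.05915731  0.09335411]
```

View pics/w9.png

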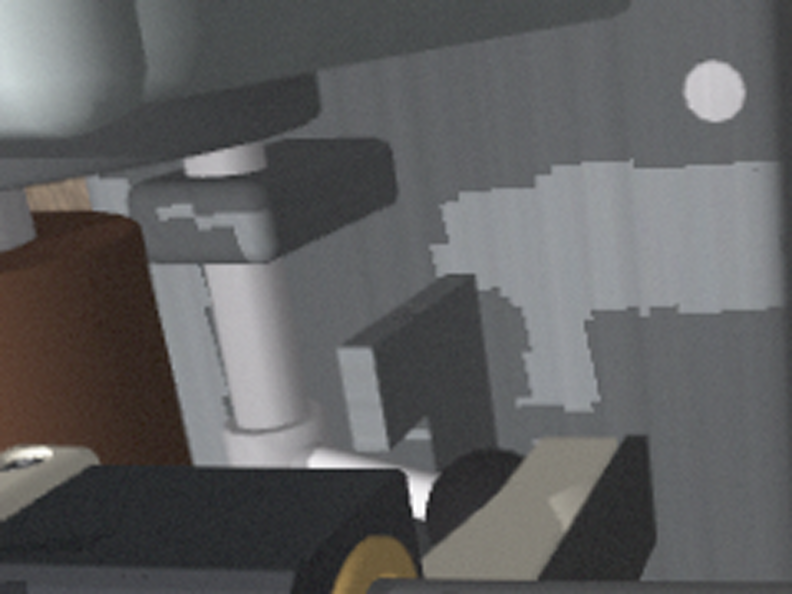

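>>> {"api": "servo_tool", "payload": {"motion": [{"offset": [-0.005,-0.0005,-0.001],"roll": 0,"claw": 1},{"offset": [-0.004,-0.0005,-0.0018],"roll": 0,"claw": 1},{"offset": [-0.004,-0.0005,-0.002],"roll": 0,"claw": 1},{"offset": [-0.003,0,-0.002],"roll": 0,"claw": 1},{"offset": [0,0,0],"roll": 0,"claw": 1}]}}

```text
clock: 11.88
tool_pos: [0.4092, 0.039, 0.1103]
orientation: [29.7, 89.8, -154.0]
force: [-7.0, -1.0, 6.1]
opening: 0.0876
```

```bash
python3 look.py 10 wrist; python3 -c "
from sp import *
D=pickle.load(open('d10.pkl','rb'));print(S(D['o']['tool_pos']))
crop(D['wrist'],(0,120,240,300),'pics/w10.png',3.3)"
```

```text
11.925 [0.4091 0.039  0.1102] [-7.3 -0.3  5.7] 0.08776029470466273 joints [ 33.2   2.1 -40.2  -0.  -48.  -36.9]
[[-0.0031 -0.0646 -0.9979]
 [-0.0014 -0.9979  0.0646]
 [-1.      0.0016  0.003 ]]
[-0.09530414  0.06049301  0.11023944]
```

View pics/w10.png

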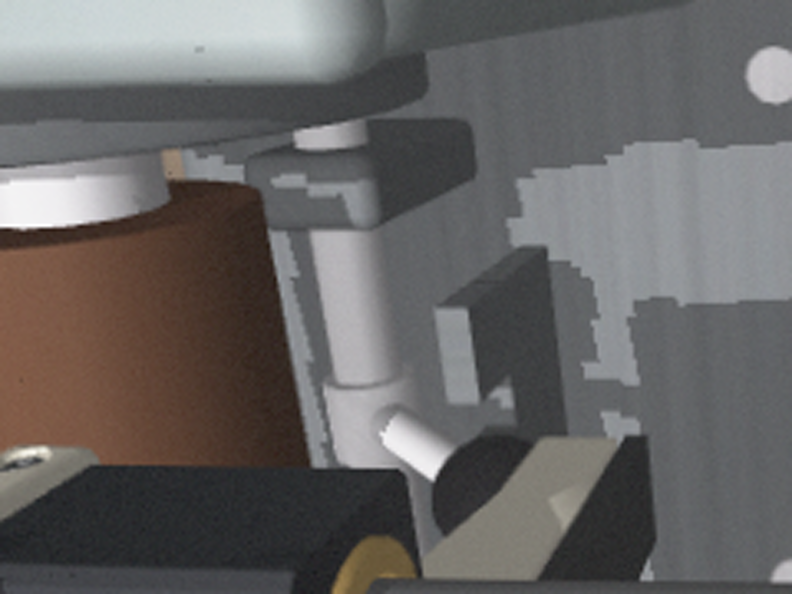

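>>> {"api": "servo_tool", "payload": {"motion": [{"offset": [-0.002,0,-0.003],"roll": 0,"claw": 1},{"offset": [-0.002,0,-0.003],"roll": 0,"claw": 1},{"offset": [-0.001,0,-0.003],"roll": 0,"claw": 1},{"offset": [0,0,-0.003],"roll": 0,"claw": 1},{"offset": [0,0,0],"roll": 0,"claw": 1}]}}

```text
clock: 12.55
tool_pos: [0.4163, 0.0376, 0.1155]
orientation: [15.9, 89.3, -167.8]
force: [-39.6, 9.4, 40.0]
opening: 0.0874
```

>>> {"api": "servo_tool", "payload": {"motion": [{"offset": [0,0,-0.002],"roll": 0,"claw": 1},{"offset": [0,0,-0.002],"roll": 0,"claw": 1},{"offset": [0,0,0],"roll": 0,"claw": 1}]}}

```text
clock: 12.92
tool_pos: [0.4181, 0.037, 0.116]
orientation: [14.4, 89.2, -169.3]
force: [-56.6, 13.5, 58.8]
opening: 0.0871
```

```bash
python3 look.py 11 wrist; python3 -c "
from sp import *
D=pickle.load(open('d11.pkl','rb'));print(S(D['o']['tool_pos']))
crop(D['wrist'],(0,120,240,300),'pics/w11.png',3.3)"
```

```text
12.975 [0.4181 0.0371 0.1161] [-56.8  13.9  59.5] 0.08713091646730879 joints [ 32.    2.9 -38.1  -0.4 -49.7 -35.4]
[[-0.0141 -0.065  -0.9978]
 [-0.0026 -0.9979  0.065 ]
 [-0.9999  0.0035  0.0139]]
[-0.08617872  0.05913706  0.11605891]
```

View pics/w11.png

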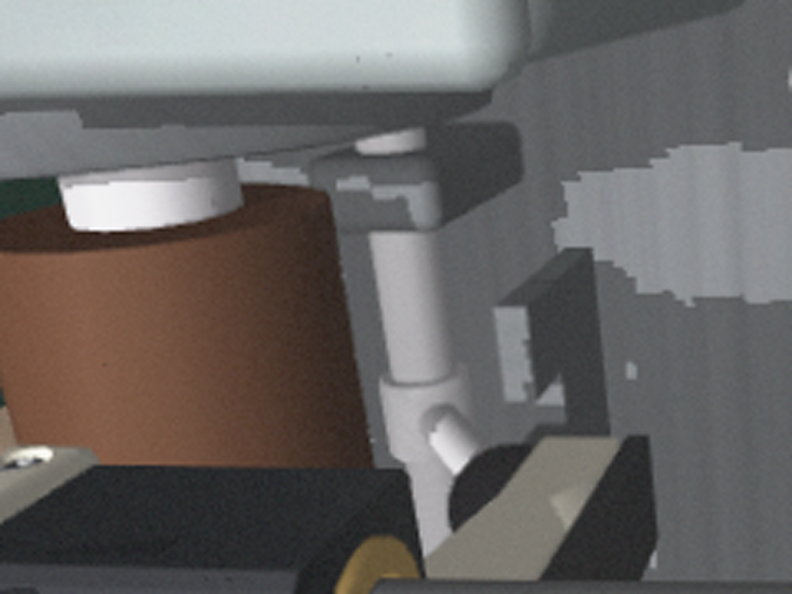

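>>> {"api": "servo_tool", "payload": {"motion": [{"offset": [0,0,0.004],"roll": 0,"claw": 1},{"offset": [0,-0.001,0.003],"roll": 0,"claw": 1},{"offset": [0,0,0],"roll": 0,"claw": 1}]}}

```text
clock: 13.35
tool_pos: [0.4152, 0.0386, 0.1156]
orientation: [23.7, 89.5, -160.0]
force: [-25.7, 2.1, 27.2]
opening: 0.0878
```

```bash
python3 look.py 12 wrist; python3 -c "
from sp import *
D=pickle.load(open('d12.pkl','rb'));print(S(D['o']['tool_pos']))
crop(D['wrist'],(0,120,240,300),'pics/w12.png',3.3)"
```

```text
13.4 [0.4152 0.0386 0.1156] [-27.    1.7  26.6] 0.08768360399948548 joints [ 32.6   2.4 -38.9  -0.1 -49.2 -36.2]
[[-0.0076 -0.0648 -0.9979]
 [-0.0027 -0.9979  0.0648]
 [-1.      0.0032  0.0074]]
[-0.08920606  0.06042852  0.11556161]
```

View pics/w12.png

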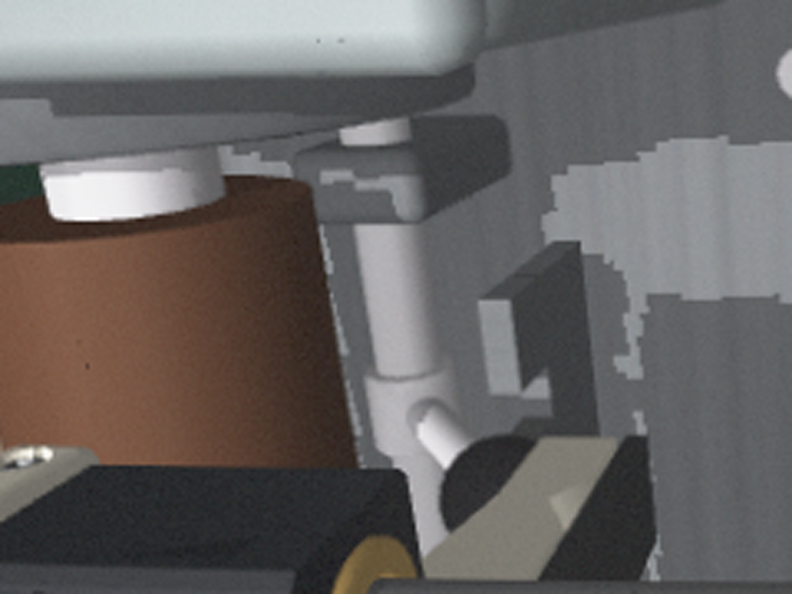

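>>> {"api": "servo_tool", "payload": {"motion": [{"offset": [0,-0.003,0.002],"roll": 0,"claw": 1},{"offset": [0,-0.003,0],"roll": 0,"claw": 1},{"offset": [0,-0.003,0],"roll": 0,"claw": 1},{"offset": [0,-0.003,0],"roll": 0,"claw": 1},{"offset": [0,0,0],"roll": 0,"claw": 1}]}}

```text
clock: 14.02
tool_pos: [0.4151, 0.0509, 0.1153]
orientation: [26.6, 89.6, -157.1]
force: [-18.5, 1.2, 18.3]
opening: 0.0877
```

```bash
python3 look.py 13 wrist; python3 -c "
from sp import *
D=pickle.load(open('d13.pkl','rb'));print(S(D['o']['tool_pos']))
crop(D['wrist'],(0,120,240,300),'pics/w13.png',3.3)"
```

```text
14.075 [0.4151 0.0509 0.1153] [-19.4   0.7  17.4] 0.08745866849382694 joints [ 34.2   2.5 -38.8  -0.1 -49.  -37.9]
[[-0.0061 -0.0647 -0.9979]
 [-0.0025 -0.9979  0.0648]
 [-1.      0.0029  0.0059]]
[-0.09010879  0.07274362  0.11530227]
```

View pics/w13.png

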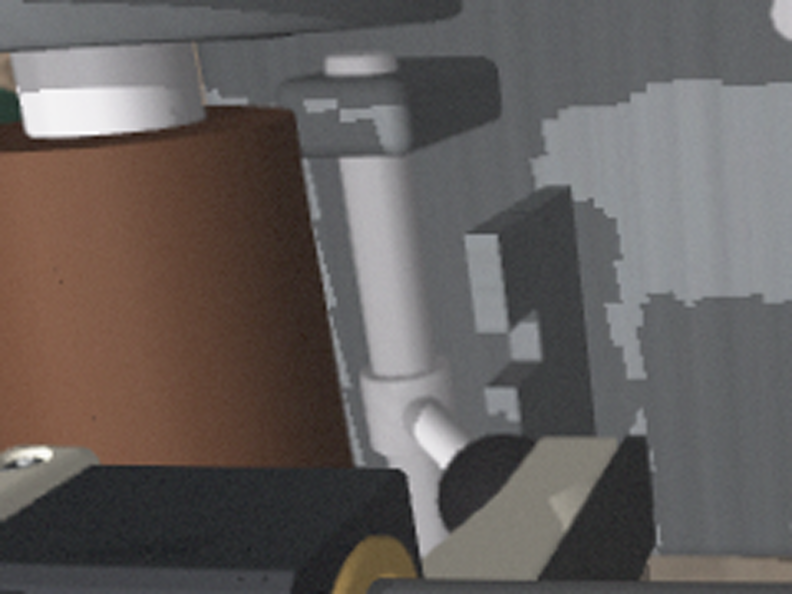

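>>> {"api": "servo_tool", "payload": {"motion": [{"offset": [0,-0.004,0.0005],"roll": 0,"claw": 1},{"offset": [0,-0.004,0],"roll": 0,"claw": 1},{"offset": [0,-0.004,0],"roll": 0,"claw": 1},{"offset": [0,-0.004,0],"roll": 0,"claw": 1},{"offset": [0,-0.004,0],"roll": 0,"claw": 1},{"offset": [0,-0.004,0],"roll": 0,"claw": 1},{"offset": [0,-0.003,0],"roll": 0,"claw": 1},{"offset": [0,0,0],"roll": 0,"claw": 1}]}}

```text
clock: 15.08
tool_pos: [0.4167, 0.078, 0.1153]
orientation: [28.5, 89.7, -155.2]
force: [-18.3, 0.3, 17.1]
opening: 0.0872
```

```bash
python3 look.py 14 wrist scene; python3 -c "
from sp import *
D=pickle.load(open('d14.pkl','rb'));print(S(D['o']['tool_pos']))
crop(D['wrist'],(0,120,240,300),'pics/w14.png',3.3)
crop(D['scene'],(260,0,480,165),'pics/s14.png',3.6)"
```

```text
15.175 [0.4168 0.078  0.1154] [-17.5  -0.1  17. ] 0.08756215446904884 joints [ 37.4   3.1 -38.2  -0.1 -49.  -41.1]
[[-0.0053 -0.0646 -0.9979]
 [-0.0024 -0.9979  0.0647]
 [-1.      0.0027  0.0051]]
[-0.09017146  0.09988407  0.11536097]
```

View pics/w14.png

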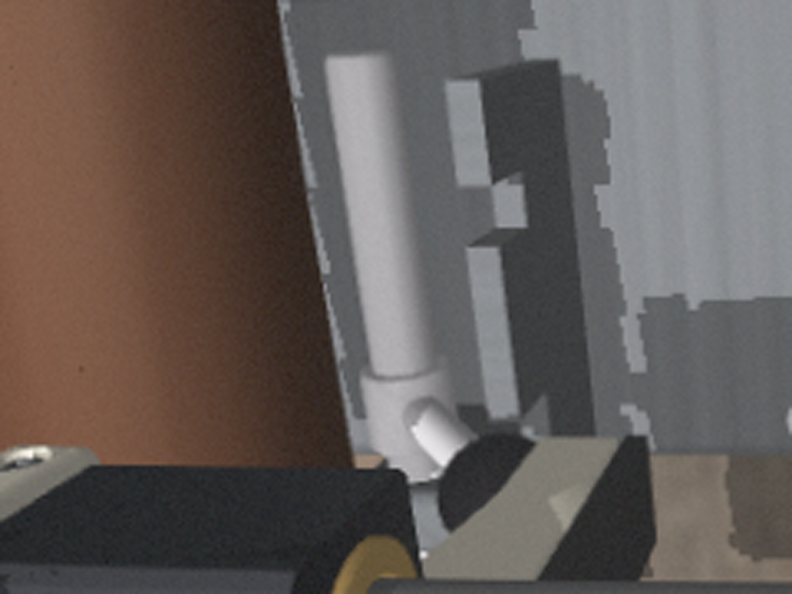

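View pics/s14.png

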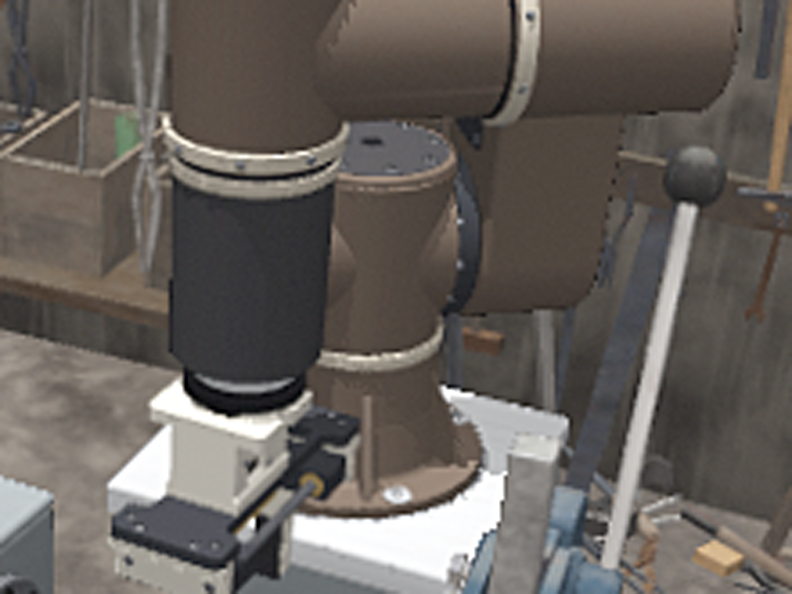

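>>> {"api": "servo_tool", "payload": {"motion": [{"offset": [0,-0.003,0],"roll": 0,"claw": 1},{"offset": [0,-0.002,0],"roll": 0,"claw": 1},{"offset": [0,-0.001,0],"roll": 0,"claw": 1},{"offset": [0,0,0],"roll": 0,"claw": 1}]}}

```text
clock: 15.68
tool_pos: [0.4171, 0.0839, 0.1154]
orientation: [29.1, 89.7, -154.6]
force: [-17.1, 1.0, 16.5]
opening: 0.0877
```

```bash
python3 look.py 15 wrist; python3 -c "
from sp import *
D=pickle.load(open('d15.pkl','rb'));print(S(D['o']['tool_pos']))
crop(D['wrist'],(0,120,240,300),'pics/w15.png',3.3)"
```

```text
15.725 [0.4171 0.0839 0.1154] [-18.2  -0.3  16.3] 0.08749999437543653 joints [ 38.1   3.2 -38.   -0.1 -49.1 -41.7]
[[-0.0053 -0.0647 -0.9979]
 [-0.0026 -0.9979  0.0647]
 [-1.      0.0029  0.0052]]
[-0.09018761  0.1057667   0.1153563 ]
```

View pics/w15.png

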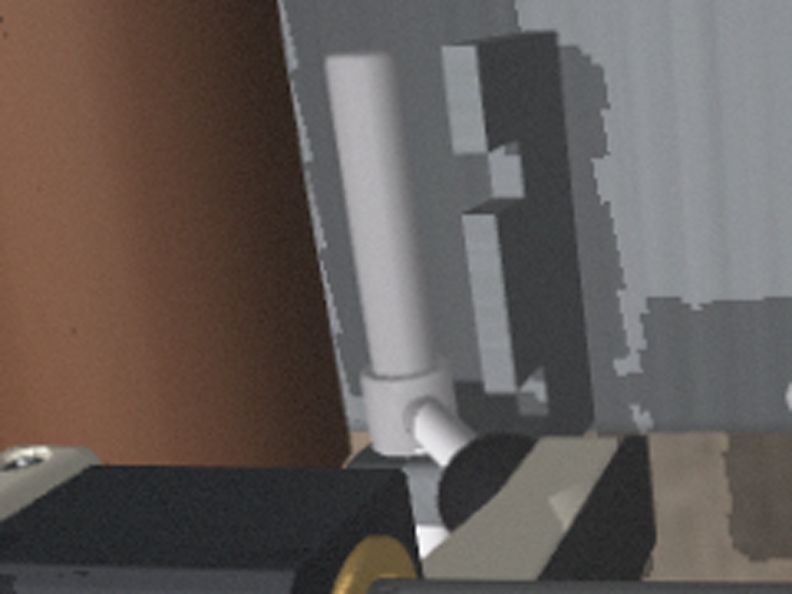

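>>> {"api": "servo_tool", "payload": {"motion": [{"offset": [0,-0.001,0],"roll": 0,"claw": 1},{"offset": [0,0,0],"roll": 0,"claw": 1}]}}

```text
clock: 15.98
tool_pos: [0.4171, 0.0846, 0.1153]
orientation: [31.6, 89.6, -152.1]
force: [-17.5, -2.0, 16.0]
opening: 0.0876
```

>>> {"api": "servo_tool", "payload": {"motion": [{"offset": [0,-0.001,0],"roll": 0,"claw": 1},{"offset": [0,0,0],"roll": 0,"claw": 1}]}}

```text
clock: 16.23
tool_pos: [0.4167, 0.085, 0.1151]
orientation: [35.2, 89.6, -148.6]
force: [-16.9, -4.6, 15.8]
opening: 0.087
```

>>> {"api": "servo_tool", "payload": {"motion": [{"offset": [0,0.0015,0.001],"roll": 0,"claw": 1},{"offset": [0,0,0.003],"roll": 0,"claw": 1},{"offset": [0,0,0.004],"roll": 0,"claw": 1},{"offset": [0,0,0.005],"roll": 0,"claw": 1},{"offset": [0,0,0.005],"roll": 0,"claw": 1},{"offset": [0,0,0.008],"roll": 0,"claw": 1},{"offset": [0,0,0.008],"roll": 0,"claw": 1},{"offset": [0,0,0],"roll": 0,"claw": 1}]}}

```text
clock: 17.23
tool_pos: [0.3858, 0.0882, 0.1157]
orientation: [-123.8, 90.0, 52.5]
force: [0.7, 0.7, -1.0]
opening: 0.0877
```

```bash
python3 look.py 16 wrist; python3 -c "
from sp import *
D=pickle.load(open('d16.pkl','rb'));print(S(D['o']['tool_pos']))
crop(D['wrist'],(0,120,240,300),'pics/w16.png',3.3)"
```

```text
17.275 [0.3862 0.0883 0.1157] [ 0.6 -0.3 -0.5] 0.08801587857996496 joints [ 41.8  -0.1 -41.5   0.  -48.6 -45.5]
[[ 5.00e-04 -6.31e-02 -9.98e-01]
 [ 3.00e-04 -9.98e-01  6.31e-02]
 [-1.00e+00 -4.00e-04 -4.00e-04]]
[-0.12135083  0.10822491  0.11574997]
```

View pics/w16.png

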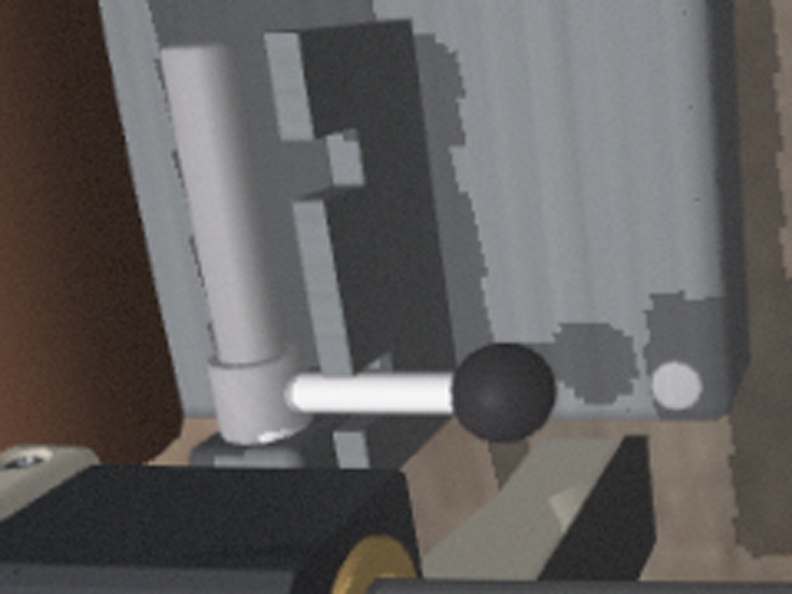

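```bash
python3 -c "
from sp import *
D=pickle.load(open('d16.pkl','rb'));w=D['wrist']
m=(w['frame'].max(2)<60).astype(np.uint8);k=np.zeros_like(m);k[222:256,136:170]=1;vs,us=np.nonzero(m*k);c=(us.mean(),vs.mean());print(c)
for z in(.08,.092,.105): print(z,S(onz(w,*c,z)))
print(S(dep(w,*c)))
for u,v in((100,238),(115,239),(130,239)): print(S(dep(w,u,v)))
"
```

```text
(np.float64(156.2433734939759), np.float64(236.69397590361444))
0.08 [-0.04294392  0.10522016  0.08      ]
0.092 [-0.04782349  0.10034141  0.092     ]
0.105 [-0.0531097  0.0950561  0.105    ]
[-0.04668431  0.1014804   0.08919849]
[-0.00737     0.10467015  0.08418568]
[-0.01810874  0.10467851  0.0856525 ]
[-0.02855408  0.10413177  0.08679632]
```

```bash
python3 -c "
from sp import *
D=pickle.load(open('d0.pkl','rb'));t=D['top'];s=D['scene']
for u,v in((388,186),(385,160),(380,185),(377,200),(372,205),(308,168),(311,140)): P=dep(t,u,v);print('top',(u,v),P.round(3),S(P).round(3))
for u,v in((199,178),(199,195),(198,190)): P=dep(s,u,v);print('sc',(u,v),P.round(3),S(P).round(3))
"
```

```text
top (388, 186) [ 0.605 -0.147  0.15 ] [ 0.112 -0.112  0.15 ]
top (385, 160) [ 0.691 -0.165  0.039] [ 0.199 -0.125  0.039]
top (380, 185) [ 0.632 -0.152  0.038] [ 0.14  -0.116  0.038]
top (377, 200) [ 0.597 -0.144  0.04 ] [ 0.104 -0.11   0.04 ]
top (372, 205) [ 0.593 -0.139  0.003] [ 0.099 -0.105  0.003]
top (308, 168) [0.656 0.013 0.094] [0.153 0.05  0.094]
top (311, 140) [0.695 0.009 0.165] [0.192 0.049 0.165]
sc (199, 178) [ 0.612 -0.141  0.14 ] [ 0.119 -0.106  0.14 ]
sc (199, 195) [ 0.618 -0.143  0.095] [ 0.125 -0.108  0.095]
sc (198, 190) [ 0.618 -0.144  0.109] [ 0.125 -0.109  0.109]
```

>>> {"api": "servo_tool", "payload": {"motion": [{"offset": [-0.04,0,0],"roll": 0,"claw": 1},{"offset": [-0.04,0,0],"roll": 0,"claw": 0},{"offset": [-0.04,0,0],"roll": 0,"claw": -1},{"offset": [-0.04,0,0],"roll": 0,"claw": -1},{"offset": [0,0,0],"roll": 0,"claw": -1}]}}

```text
clock: 17.9
tool_pos: [0.388, 0.0891, 0.2786]
orientation: [-143.7, 89.7, 32.7]
force: [-0.2, 0.4, -0.7]
opening: 0.0535
```

>>> {"api": "servo_tool", "payload": {"motion": [{"offset": [0,0.039,-0.025],"roll": 0,"claw": -1},{"offset": [0,0.039,-0.025],"roll": 0,"claw": -1},{"offset": [0,0.039,-0.025],"roll": 0,"claw": -1},{"offset": [0,0.039,-0.025],"roll": 0,"claw": -1},{"offset": [0,0.039,-0.025],"roll": 0,"claw": -1},{"offset": [0,0.039,-0.025],"roll": 0,"claw": -1},{"offset": [0,0,0],"roll": 0,"claw": -1}]}}

```text
clock: 18.77
tool_pos: [0.5216, -0.1573, 0.2734]
orientation: [9.2, 89.8, -174.7]
force: [-0.5, -0.1, 0.0]
opening: 0.0004
```

```bash
python3 look.py 17 wrist scene; python3 -c "
from sp import *
D=pickle.load(open('d17.pkl','rb'));print(S(D['o']['tool_pos']))"
```

```text
18.875 [ 0.5207 -0.1553  0.2742] [-0.5  0.  -0.7] 0.00023623449505219698 joints [  4.    6.6 -11.6  -0.  -72.   -7.8]
[[-2.300e-03 -6.540e-02 -9.979e-01]
 [ 2.000e-04 -9.979e-01  6.540e-02]
 [-1.000e+00 -0.000e+00  2.300e-03]]
[ 0.02858071 -0.1262116   0.27418041]
```

View pics/wrist17.png

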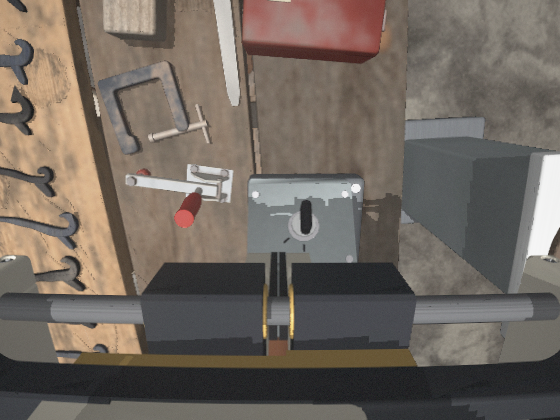

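View pics/scene17.png

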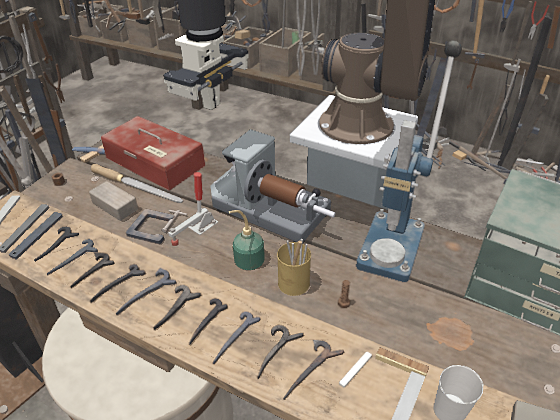

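```bash
python3 -c "
from sp import *
D=pickle.load(open('d17.pkl','rb'));w=D['wrist']
m=(w['frame'].max(2)<55).astype(np.uint8);k=np.zeros_like(m);k[190:240,295:318]=1;vs,us=np.nonzero(m*k);print(len(us),us.min(),us.max(),vs.min(),vs.max())
for v in range(vs.min(),vs.max()+1,3):
  u=us[vs==v];print(v,u.min(),u.max(),S(dep(w,u.mean(),v)).round(4))
crop(w,(230,160,380,260),'pics/k17.png',5)
C=np.array([.002,-.102,.133])
"
```

```text
310 301 311 200 233
200 306 306 [ 0.0019 -0.1267  0.1334]
203 302 310 [ 0.002  -0.1245  0.136 ]
206 301 310 [ 0.0025 -0.1216  0.1365]
209 301 310 [ 0.0028 -0.12    0.1409]
212 301 310 [ 0.0028 -0.1173  0.1417]
215 301 310 [ 0.0028 -0.1146  0.1425]
218 301 310 [ 0.003  -0.1124  0.1448]
221 301 310 [ 0.0031 -0.1101  0.1467]
224 301 311 [ 0.0027 -0.1076  0.1479]
227 301 310 [ 0.0031 -0.1046  0.148 ]
230 302 309 [ 0.0029 -0.101   0.1463]
233 305 305 [ 0.0024 -0.0941  0.1365]
```

View pics/k17.png

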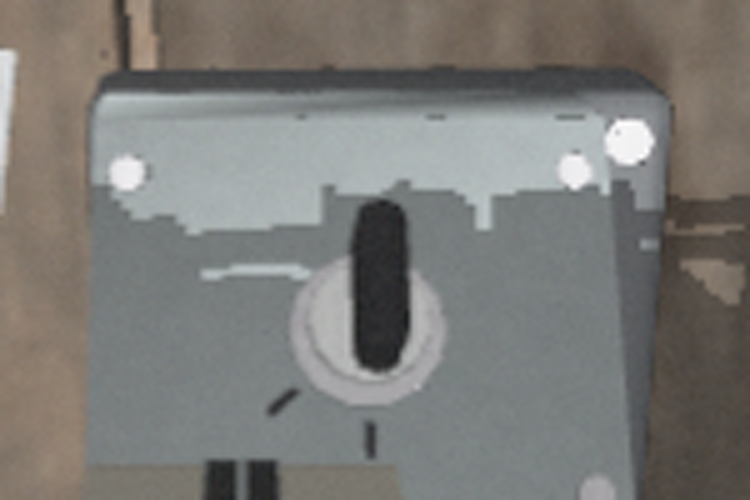

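>>> {"api": "servo_tool", "payload": {"motion": [{"offset": [0.045,0.002,-0.002],"roll": 0,"claw": -1},{"offset": [0.045,0,0],"roll": 0,"claw": -1},{"offset": [0.035,0,0],"roll": 0,"claw": -1},{"offset": [0.015,0,0],"roll": 0,"claw": -1},{"offset": [0.005,0,0],"roll": 0,"claw": -1},{"offset": [0,0,0],"roll": 0,"claw": -1}]}}

```text
clock: 19.62
tool_pos: [0.5236, -0.1568, 0.1316]
orientation: [177.7, 89.9, -5.9]
force: [0.3, -0.6, 0.9]
opening: 0.0003
```

```bash
python3 look.py 18 wrist scene; python3 -c "
from sp import *
D=pickle.load(open('d18.pkl','rb'));print(S(D['o']['tool_pos']))
crop(D['scene'],(180,60,330,180),'pics/s18.png',5)"
```

```text
19.725 [ 0.5238 -0.157   0.1319] [ 0.2 -0.8  0.4] 0.0006373975586878034 joints [  3.9  13.2 -23.1   0.  -53.6  -7.5]
[[ 2.20e-03 -6.35e-02 -9.98e-01]
 [-1.00e-04 -9.98e-01  6.35e-02]
 [-1.00e+00 -0.00e+00 -2.20e-03]]
[ 0.0317971  -0.12769339  0.13187107]
```

View pics/wrist18.png

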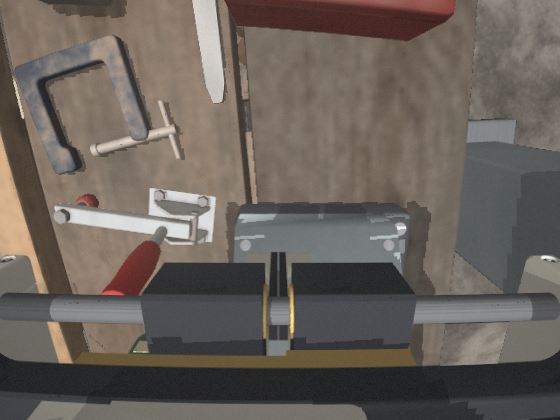

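View pics/s18.png

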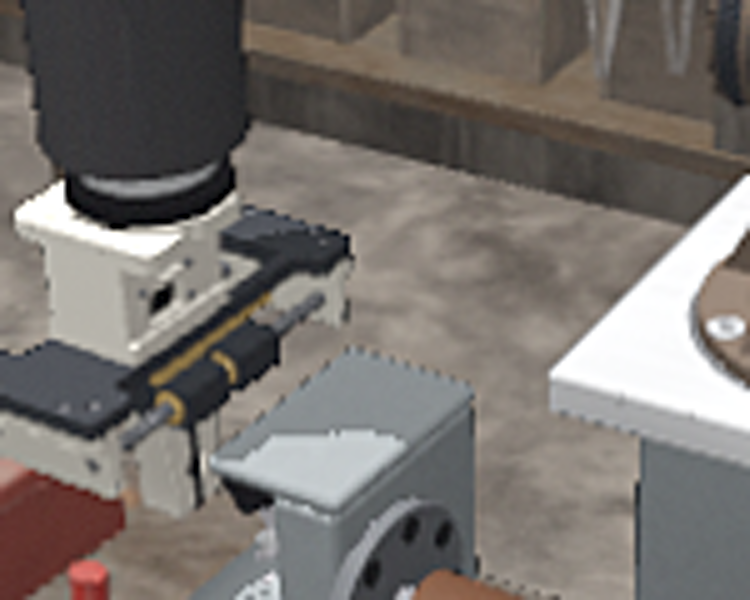

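>>> {"api": "servo_tool", "payload": {"motion": [{"offset": [0.004,0,0.004],"roll": 0,"claw": -1},{"offset": [0,0,0.004],"roll": 0,"claw": -1},{"offset": [0,0,0],"roll": 0,"claw": -1}]}}

```text
clock: 20.1
tool_pos: [0.5152, -0.1565, 0.1269]
orientation: [-174.4, 89.9, 1.9]
force: [1.9, 0.7, -0.9]
opening: 0.0007
```

>>> {"api": "servo_tool", "payload": {"motion": [{"offset": [0,0,0.003],"roll": 0,"claw": -1},{"offset": [0,0,0],"roll": 0,"claw": -1}]}}

```text
clock: 20.35
tool_pos: [0.5146, -0.1564, 0.1273]
orientation: [179.8, 89.7, -3.8]
force: [7.8, -1.6, -5.7]
opening: 0.0006
```

>>> {"api": "servo_tool", "payload": {"motion": [{"offset": [0,0,0.002],"roll": 0,"claw": -1},{"offset": [0,0,0],"roll": 0,"claw": -1}]}}

```text
clock: 20.6
tool_pos: [0.5141, -0.1564, 0.1275]
orientation: [179.1, 89.5, -4.5]
force: [12.5, -3.8, -9.0]
opening: 0.0001
```

>>> {"api": "servo_tool", "payload": {"motion": [{"offset": [0,0,0.002],"roll": 0,"claw": -1},{"offset": [0,0,0],"roll": 0,"claw": -1}]}}

```text
clock: 20.85
tool_pos: [0.5135, -0.1564, 0.1276]
orientation: [178.5, 89.4, -5.1]
force: [17.8, -4.5, -13.1]
opening: 0.0004
```

```bash
python3 look.py 19 wrist scene top; python3 -c "
from sp import *
D=pickle.load(open('d19.pkl','rb'));print(S(D['o']['tool_pos']),D['o']['moment'])
crop(D['scene'],(190,110,270,180),'pics/s19.png',9)
crop(D['wrist'],(200,180,440,320),'pics/w19.png',3.3)"
```

```text
21.0 [ 0.5135 -0.1564  0.1276] [ 16.4  -5.1 -12. ] 5.617766938782959e-06 joints [  4.1  12.3 -25.    0.1 -52.1  -7.7]
[[ 1.010e-02 -6.280e-02 -9.980e-01]
 [-1.000e-03 -9.980e-01  6.280e-02]
 [-9.999e-01  4.000e-04 -1.010e-02]]
[ 0.02152177 -0.12780006  0.12763453] [-2.07377842 -6.53358006 -0.0883105 ]
```

View pics/s19.png

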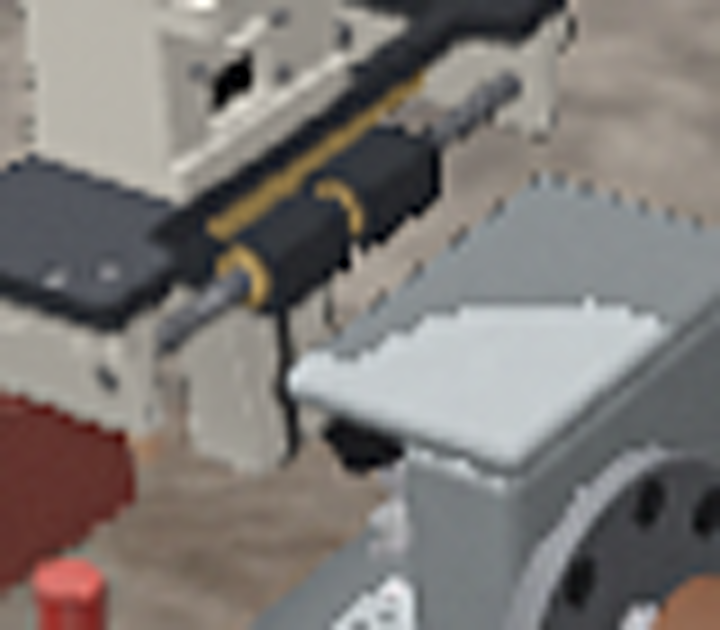

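View pics/w19.png

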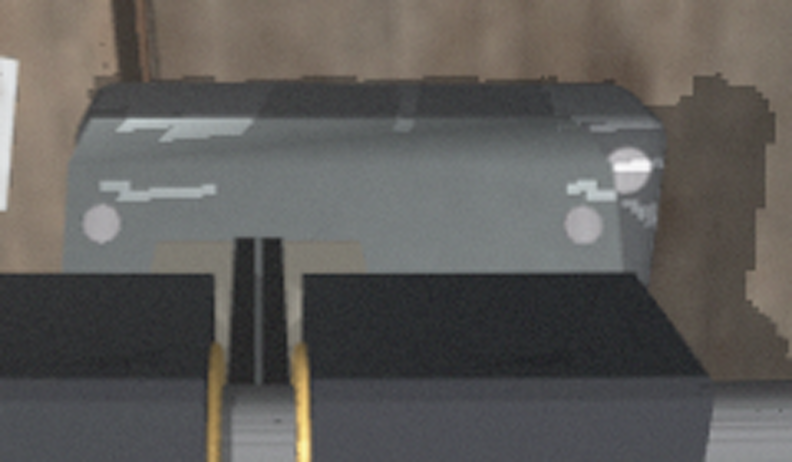

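View pics/top19.png

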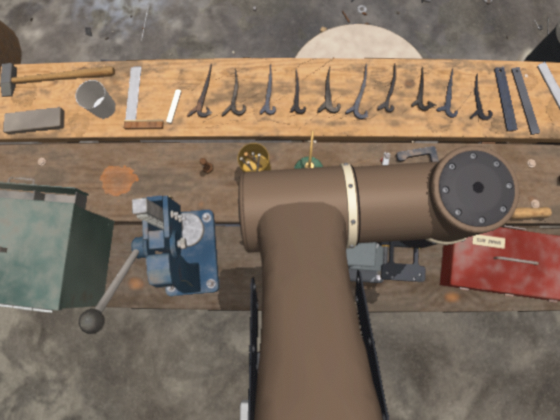

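>>> {"api": "servo_tool", "payload": {"motion": [{"offset": [0,0,-0.007],"roll": 0,"claw": -1},{"offset": [0,0.006,-0.002],"roll": 0,"claw": -1},{"offset": [0,0,0],"roll": 0,"claw": -1}]}}

```text
clock: 21.38
tool_pos: [0.5159, -0.1631, 0.1263]
orientation: [2.2, 89.9, 178.5]
force: [0.7, 1.0, -0.6]
opening: 0.0003
```

>>> {"api": "servo_tool", "payload": {"motion": [{"offset": [0,0,0.004],"roll": 0,"claw": -1},{"offset": [0,0,0.002],"roll": 0,"claw": -1},{"offset": [0,0,0],"roll": 0,"claw": -1}]}}

```text
clock: 21.75
tool_pos: [0.5115, -0.1627, 0.127]
orientation: [168.6, 89.8, -15.1]
force: [5.5, -4.2, -4.8]
opening: 0.0003
```

>>> {"api": "servo_tool", "payload": {"motion": [{"offset": [0,0,0.002],"roll": 0,"claw": -1},{"offset": [0,0,0],"roll": 0,"claw": -1}]}}

```text
clock: 22.0
tool_pos: [0.5097, -0.1627, 0.127]
orientation: [165.8, 89.8, -17.8]
force: [5.8, -5.2, -4.7]
opening: 0.0006
```

>>> {"api": "servo_tool", "payload": {"motion": [{"offset": [0,0,0.002],"roll": 0,"claw": -1},{"offset": [0,0,0],"roll": 0,"claw": -1}]}}

```text
clock: 22.25
tool_pos: [0.5077, -0.1626, 0.127]
orientation: [165.2, 89.8, -18.4]
force: [6.5, -5.4, -5.5]
opening: 0.0005
```

>>> {"api": "servo_tool", "payload": {"motion": [{"offset": [0,0,0.002],"roll": 0,"claw": -1},{"offset": [0,0,0],"roll": 0,"claw": -1}]}}

```text
clock: 22.5
tool_pos: [0.506, -0.1624, 0.1272]
orientation: [168.5, 89.8, -15.1]
force: [7.1, -4.7, -4.4]
opening: 0.0002
```

>>> {"api": "servo_tool", "payload": {"motion": [{"offset": [0,0,0.002],"roll": 0,"claw": -1},{"offset": [0,0,0],"roll": 0,"claw": -1}]}}

```text
clock: 22.75
tool_pos: [0.5044, -0.1622, 0.1274]
orientation: [171.5, 89.7, -12.1]
force: [6.2, -4.2, -3.2]
opening: 0.0
```

>>> {"api": "servo_tool", "payload": {"motion": [{"offset": [0,0,0.0015],"roll": 0,"claw": -1},{"offset": [0,0,0],"roll": 0,"claw": -1}]}}

```text
clock: 23.0
tool_pos: [0.5036, -0.1622, 0.1277]
orientation: [171.9, 89.7, -11.7]
force: [7.9, -4.3, -3.5]
opening: -0.0
```

>>> {"api": "servo_tool", "payload": {"motion": [{"offset": [0,0,0.0015],"roll": 0,"claw": -1},{"offset": [0,0,0],"roll": 0,"claw": -1}]}}

```text
clock: 23.25
tool_pos: [0.503, -0.1623, 0.128]
orientation: [171.6, 89.6, -12.0]
force: [10.5, -6.2, -4.1]
opening: 0.0004
```

>>> {"api": "servo_tool", "payload": {"motion": [{"offset": [0,0,0.0015],"roll": 0,"claw": -1},{"offset": [0,0,0],"roll": 0,"claw": -1}]}}

```text
clock: 23.5
tool_pos: [0.5024, -0.1623, 0.1284]
orientation: [172.4, 89.5, -11.1]
force: [12.3, -7.3, -4.2]
opening: 0.0002
```

```bash
python3 look.py 20 wrist scene; python3 -c "
from sp import *
D=pickle.load(open('d20.pkl','rb'));print(S(D['o']['tool_pos']))
crop(D['scene'],(190,110,270,180),'pics/s20.png',9)"
```

```text
23.6 [ 0.5024 -0.1623  0.1283] [11.3 -7.9 -4.8] 0.0003802236889155475 joints [  3.5  11.5 -26.    0.2 -52.   -7.2]
[[ 0.0089 -0.0626 -0.998 ]
 [-0.0018 -0.998   0.0626]
 [-1.      0.0012 -0.009 ]]
[ 0.01078235 -0.13436728  0.12832377]
```

View pics/s20.png

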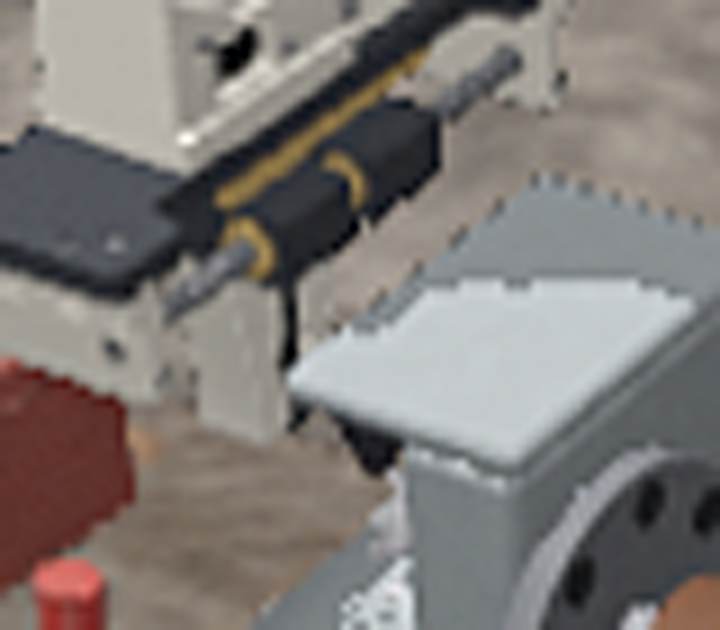

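View pics/wrist20.png

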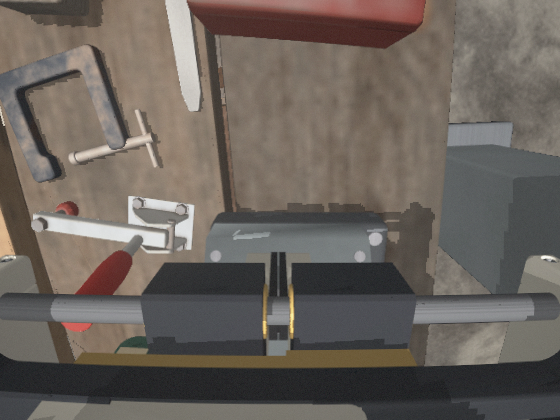

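>>> {"api": "servo_tool", "payload": {"motion": [{"offset": [0,-0.001,0],"roll": 0,"claw": -1},{"offset": [0,-0.001,0],"roll": 0,"claw": -1},{"offset": [0,0,0],"roll": 0,"claw": -1},{"offset": [0,0,0],"roll": 0,"claw": -1}]}}

```text
clock: 24.1
tool_pos: [0.5025, -0.1615, 0.1285]
orientation: [161.4, 89.5, -22.2]
force: [12.4, -14.6, -5.8]
opening: 0.0003
```

>>> {"api": "servo_tool", "payload": {"motion": [{"offset": [0,0,0.0015],"roll": 0,"claw": -1},{"offset": [0,0,0.0015],"roll": 0,"claw": -1},{"offset": [0,0,0],"roll": 0,"claw": -1},{"offset": [0,0,0],"roll": 0,"claw": -1}]}}

```text
clock: 24.6
tool_pos: [0.5, -0.1622, 0.1314]
orientation: [154.4, 89.3, -29.1]
force: [2.6, -14.0, 20.2]
opening: 0.0003
```

```bash
python3 look.py 21 scene; python3 -c "
from sp import *
for t in ('19','20','21'):
  D=pickle.load(open(f'd{t}.pkl','rb'));s=D['scene'];print(t,S(D['o']['tool_pos']))
  m=(s['frame'].max(2)<50).astype(np.uint8);k=np.zeros_like(m);k[153:166,224:237]=1
  vs,us=np.nonzero(m*k);Q=np.array([S(dep(s,u,v)) for u,v in zip(us,vs)])
  for i in range(0,len(us),6): print(us[i],vs[i],Q[i].round(4))
crop(s,(210,140,250,175),'pics/s21.png',16)"
```

```text
24.65 [ 0.4999 -0.1622  0.1315] [  4.3 -14.1  19.9] 0.00039846815422980993 joints [  3.7  11.  -26.3   0.4 -52.1  -7.5]
[[ 0.0101 -0.0609 -0.9981]
 [-0.0055 -0.9981  0.0609]
 [-0.9999  0.0049 -0.0104]]
19 [ 0.02152177 -0.12780006  0.12763453]
227 157 [ 0.0019 -0.1168  0.1257]
229 158 [ 0.0065 -0.107   0.1289]
229 159 [ 0.0046 -0.1089  0.1242]
229 160 [ 0.0054 -0.1085  0.1219]
228 161 [ 0.002  -0.1147  0.1148]
20 [ 0.01078235 -0.13436728  0.12832377]
228 157 [ 0.0167 -0.1013  0.1397]
232 158 [ 0.0078 -0.0967  0.1333]
234 159 [-0.0091 -0.1045  0.1178]
231 161 [ 0.0125 -0.0966  0.1274]
21 [ 0.00830947 -0.13446629  0.13145798]
228 157 [ 0.0066 -0.1097  0.131 ]
229 159 [-0.001  -0.1135  0.1193]
231 160 [ 0.0139 -0.0952  0.1316]
233 161 [ 0.0081 -0.0941  0.1257]
```

View pics/s21.png

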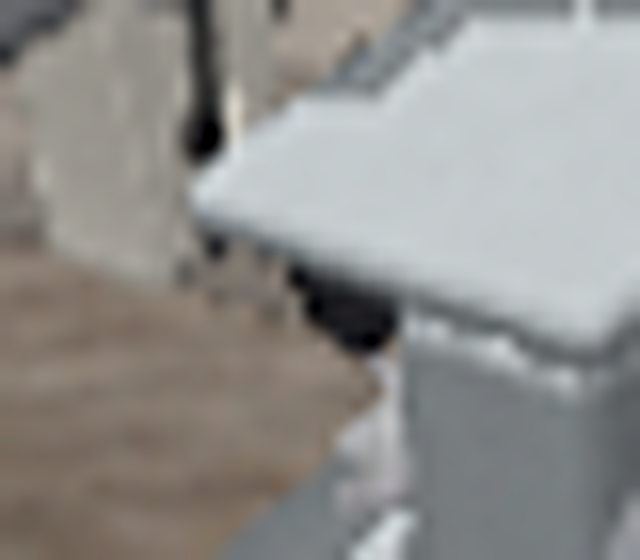

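>>> {"api": "servo_tool", "payload": {"motion": [{"offset": [0,0,-0.006],"roll": 0,"claw": -1},{"offset": [0,0,-0.008],"roll": 0,"claw": -1},{"offset": [0,0,-0.008],"roll": 0,"claw": -1},{"offset": [0,0,0],"roll": 0,"claw": -1}]}}

```text
clock: 25.15
tool_pos: [0.5165, -0.1613, 0.1271]
orientation: [88.3, 90.0, -95.4]
force: [-0.6, -0.3, 0.7]
opening: 0.0005
```

```bash
python3 look.py 22 scene; python3 -c "
from sp import *
D=pickle.load(open('d22.pkl','rb'));print(S(D['o']['tool_pos']))
crop(D['scene'],(190,110,270,180),'pics/s22.png',9)"
```

```text
25.2 [ 0.5165 -0.1609  0.1268] [-0.5 -0.3  0.3] 0.00038888185833333956 joints [  3.5  13.1 -24.   -0.  -52.9  -7.1]
[[ 1.000e-04 -6.440e-02 -9.979e-01]
 [ 2.000e-04 -9.979e-01  6.440e-02]
 [-1.000e+00 -2.000e-04 -0.000e+00]]
[ 0.02481186 -0.13204639  0.12677256]
```

View pics/s22.png

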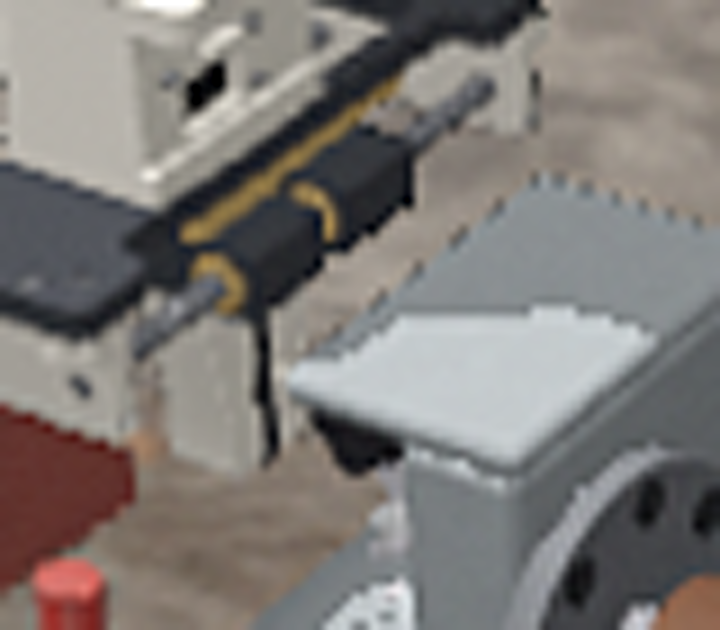

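>>> {"api": "servo_tool", "payload": {"motion": [{"offset": [0,0,0.003],"roll": 0,"claw": -1},{"offset": [0,0,0.002],"roll": 0,"claw": -1},{"offset": [0,0,0],"roll": 0,"claw": -1}]}}

```text
clock: 25.58
tool_pos: [0.5138, -0.1603, 0.1268]
orientation: [176.7, 89.8, -6.9]
force: [5.9, -3.6, -3.6]
opening: 0.0005
```

>>> {"api": "servo_tool", "payload": {"motion": [{"offset": [0,0,0.002],"roll": 0,"claw": -1},{"offset": [0,0,0],"roll": 0,"claw": -1}]}}

```text
clock: 25.82
tool_pos: [0.5124, -0.1604, 0.1269]
orientation: [172.3, 89.8, -11.3]
force: [8.4, -4.9, -5.8]
opening: 0.0004
```

>>> {"api": "servo_tool", "payload": {"motion": [{"offset": [0,0,0.002],"roll": 0,"claw": -1},{"offset": [0,0,0],"roll": 0,"claw": -1}]}}

```text
clock: 26.08
tool_pos: [0.5105, -0.1606, 0.1268]
orientation: [167.9, 89.7, -15.7]
force: [8.8, -7.5, -7.3]
opening: 0.0007
```

>>> {"api": "servo_tool", "payload": {"motion": [{"offset": [0,0,0.002],"roll": 0,"claw": -1},{"offset": [0,0,0],"roll": 0,"claw": -1}]}}

```text
clock: 26.32
tool_pos: [0.5085, -0.1606, 0.1268]
orientation: [165.6, 89.7, -18.0]
force: [8.9, -7.8, -6.1]
opening: 0.0002
```

>>> {"api": "servo_tool", "payload": {"motion": [{"offset": [0,0,0.002],"roll": 0,"claw": -1},{"offset": [0,0,0],"roll": 0,"claw": -1}]}}

```text
clock: 26.58
tool_pos: [0.5067, -0.1605, 0.1271]
orientation: [166.5, 89.7, -17.1]
force: [9.9, -7.4, -5.4]
opening: 0.0005
```

>>> {"api": "servo_tool", "payload": {"motion": [{"offset": [0,0,0.002],"roll": 0,"claw": -1},{"offset": [0,0,0],"roll": 0,"claw": -1}]}}

```text
clock: 26.82
tool_pos: [0.5057, -0.1604, 0.1274]
orientation: [169.0, 89.6, -14.6]
force: [11.3, -7.9, -6.4]
opening: 0.0004
```

>>> {"api": "servo_tool", "payload": {"motion": [{"offset": [0,0,0.002],"roll": 0,"claw": -1},{"offset": [0,0,0],"roll": 0,"claw": -1}]}}

```text
clock: 27.08
tool_pos: [0.505, -0.1604, 0.1279]
orientation: [170.6, 89.5, -12.9]
force: [13.6, -10.6, -8.2]
opening: 0.0007
```

>>> {"api": "servo_tool", "payload": {"motion": [{"offset": [0,0,0.0015],"roll": 0,"claw": -1},{"offset": [0,0,0],"roll": 0,"claw": -1}]}}

```text
clock: 27.32
tool_pos: [0.5044, -0.1605, 0.1283]
orientation: [170.4, 89.4, -13.2]
force: [15.7, -11.4, -8.0]
opening: 0.0001
```

>>> {"api": "servo_tool", "payload": {"motion": [{"offset": [0,0,0],"roll": 0,"claw": -1},{"offset": [0,0,0],"roll": 0,"claw": -1},{"offset": [0,0,0],"roll": 0,"claw": -1},{"offset": [0,0,0],"roll": 0,"claw": -1},{"offset": [0,0,0],"roll": 0,"claw": -1},{"offset": [0,0,0],"roll": 0,"claw": -1}]}}

```text
clock: 28.08
tool_pos: [0.5044, -0.1606, 0.1283]
orientation: [170.4, 89.4, -13.2]
force: [16.7, -11.6, -7.4]
opening: 0.0005
```

```bash
python3 look.py 23 scene; python3 -c "
from sp import *
D=pickle.load(open('d23.pkl','rb'));print(S(D['o']['tool_pos']))
crop(D['scene'],(205,135,255,175),'pics/s23.png',14)"
```

```text
28.125 [ 0.5044 -0.1605  0.1283] [ 16.6 -11.1  -7.3] 3.9148319516284604e-05 joints [  3.7  11.6 -25.9   0.2 -51.9  -7.4]
[[ 0.0106 -0.0619 -0.998 ]
 [-0.0025 -0.9981  0.0619]
 [-0.9999  0.0018 -0.0107]]
[ 0.01269838 -0.13250622  0.1282737 ]
```

View pics/s23.png

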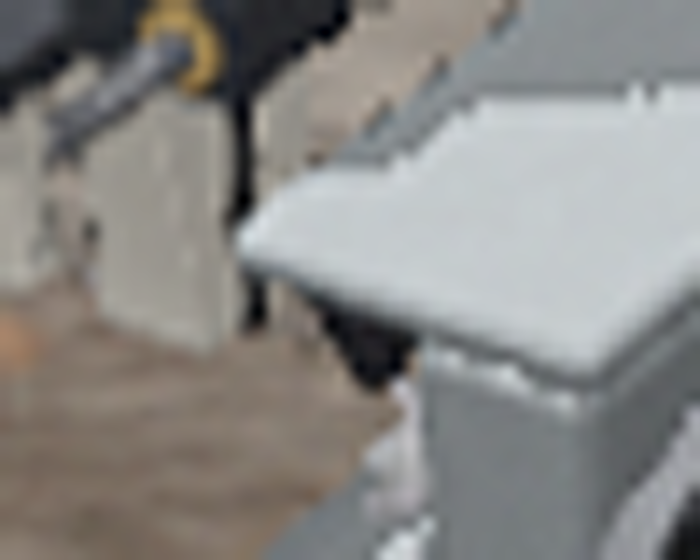

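```bash
python3 -c "
from sp import *
D=pickle.load(open('d23.pkl','rb'));s=D['scene']
C=np.array([.0027,-.104,.133]);n=np.array([0,-.574,.819]);u=np.array([0,.819,.574]);x=np.array([1,0,0])
def W(q): p=O+N*q[0]+Dd*q[1];return [p[0],p[1],q[2]]
for ph in(0,.5,.65,.72,.8,.87):
  L=[]
  for a in(-4,4):
    for b in(-14,14):
      for c in(-13,13):
        X=a*np.cos(ph)+b*np.sin(ph);U=-a*np.sin(ph)+b*np.cos(ph)
        L.append(proj(s,W(C+(X*x+U*u+c*n)/1000)))
  L=np.array(L);i=L[:,1].argmax();print(ph,'lowest',L[i].round(1),'all',L.round(0).astype(int).tolist())
for t in('22','20','23'):
  s=pickle.load(open(f'd{t}.pkl','rb'))['scene'];m=(s['frame'].max(2)<50).astype(np.uint8);k=np.zeros_like(m);k[153:168,226:238]=1;vs,us=np.nonzero(m*k);i=vs.argmax();print(t,us[vs==vs.max()],vs.max(),us.min(),us.max())
"
```

```text
0 lowest [229.1 162.9] all [[231, 161], [225, 152], [238, 159], [233, 149], [229, 163], [223, 154], [236, 160], [231, 151]]
0.5 lowest [233.8 161.8] all [[233, 160], [228, 151], [237, 160], [231, 151], [231, 161], [225, 152], [234, 162], [228, 153]]
0.65 lowest [233.  162.3] all [[234, 159], [229, 150], [236, 160], [230, 151], [231, 161], [226, 152], [233, 162], [227, 153]]
0.72 lowest [232.6 162.5] all [[235, 159], [229, 150], [235, 161], [230, 151], [232, 161], [226, 152], [233, 162], [227, 153]]
0.8 lowest [232.2 162.7] all [[235, 159], [229, 150], [235, 161], [229, 152], [232, 161], [227, 151], [232, 163], [227, 153]]
0.87 lowest [231.9 162.9] all [[235, 159], [230, 150], [235, 161], [229, 152], [233, 160], [227, 151], [232, 163], [226, 154]]
22 [229] 162 226 234
20 [231] 162 228 234
23 [231] 162 228 234
```

>>> {"api": "servo_tool", "payload": {"motion": [{"offset": [0,0,-0.006],"roll": 0,"claw": -1},{"offset": [0,0,-0.008],"roll": 0,"claw": -1},{"offset": [0,0.003,-0.01],"roll": 0,"claw": -1},{"offset": [-0.04,0,0],"roll": 0,"claw": -1},{"offset": [-0.05,0,0],"roll": 0,"claw": -1},{"offset": [-0.05,0.03,0],"roll": 0,"claw": -1},{"offset": [-0.03,0.04,0.03],"roll": 0,"claw": -1},{"offset": [0,0.04,0.04],"roll": 0,"claw": -1},{"offset": [0,0.04,0.04],"roll": 0,"claw": -1},{"offset": [0,0,0],"roll": 0,"claw": -1}]}}

```text
clock: 29.38
tool_pos: [0.4006, -0.3081, 0.2968]
orientation: [-86.7, 90.0, 89.4]
force: [1.0, 0.9, 0.4]
opening: 0.0002
```

```bash
python3 look.py 24 wrist top scene; python3 -c "
from sp import *
D=pickle.load(open('d24.pkl','rb'));print(S(D['o']['tool_pos']))"
```

```text
29.525 [ 0.4033 -0.3065  0.2964] [ 0.   0.1 -0.7] 0.0004988893566313617 joints [-15.    2.2 -13.5  -0.  -74.3  11.3]
[[-1.000e-04 -6.410e-02 -9.979e-01]
 [ 4.000e-04 -9.979e-01  6.410e-02]
 [-1.000e+00 -4.000e-04  1.000e-04]]
[-0.07878649 -0.28467906  0.29641679]
```

View pics/top24.png

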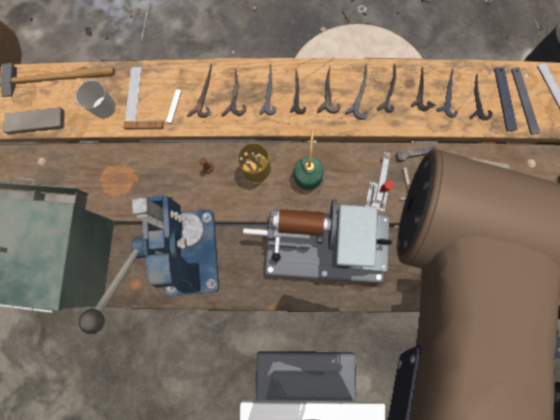

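View pics/wrist24.png

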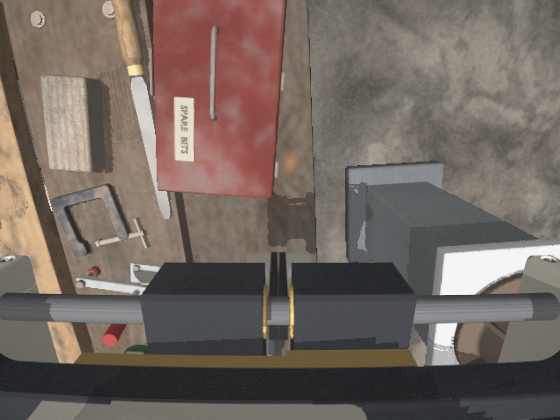

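```bash
python3 -c "
from sp import *
A=pickle.load(open('d0.pkl','rb'))['top'];B=pickle.load(open('d24.pkl','rb'))['top']
for nm,s,r in(('knob0',A,(285,245,310,270)),('knob1',B,(265,245,290,270)),('key0',A,(374,232,394,252)),('key1',B,(374,232,394,252))):
  m=(s['frame'].max(2)<45).astype(np.uint8);k=np.zeros_like(m);k[r[1]:r[3],r[0]:r[2]]=1;vs,us=np.nonzero(m*k);P=onz(s,us.mean(),vs.mean(),.08);print(nm,len(us),us.mean().round(2),vs.mean().round(2),S(P).round(4),np.median([dep(s,u,v)[2] for u,v in zip(us,vs)]), np.cov(us,vs).round(2).tolist())
for u,v in((277,241),(277,245),(277,249)): print('stem',S(dep(B,u,v)))
for u,v in((298,241),(298,245),(298,249)): print('stem0',S(dep(A,u,v)))
crop(B,(240,195,400,295),'pics/t24.png',5)
d=cv2.absdiff(A['frame'],B['frame']).max(2);print([ (n,int(d[y0:y1,x0:x1].max())) for n,(x0,y0,x1,y1) in dict(can=(290,130,325,190),tin=(235,145,272,182),bolt=(196,155,216,176)).items()])"
```

```text
knob0 26 296.85 259.12 [-0.0429  0.0607  0.08  ] 0.08785524469608336 [[3.9, 0.62], [0.62, 2.75]]
knob1 17 274.94 258.18 [-0.0442  0.107   0.08  ] 0.08703027290841925 [[3.06, 0.45], [0.45, 2.03]]
key0 37 383.76 241.76 [ 0.0067 -0.121   0.08  ] 0.1426155934007587 [[12.36, 1.02], [1.02, 0.86]]
key1 36 383.78 241.78 [ 0.0066 -0.121   0.08  ] 0.14225030439760766 [[12.69, 1.03], [1.03, 0.86]]
stem [-0.00807269  0.10521969  0.0850309 ]
stem [-0.01635082  0.10466025  0.08310362]
stem [-0.02444762  0.10420517  0.07881093]
stem0 [-0.00443618  0.06093642  0.08041132]
stem0 [-0.01284256  0.0603497   0.07952136]
stem0 [-0.02156564  0.05977006  0.08245033]
[('can', 10), ('tin', 11), ('bolt', 9)]
```

View pics/t24.png

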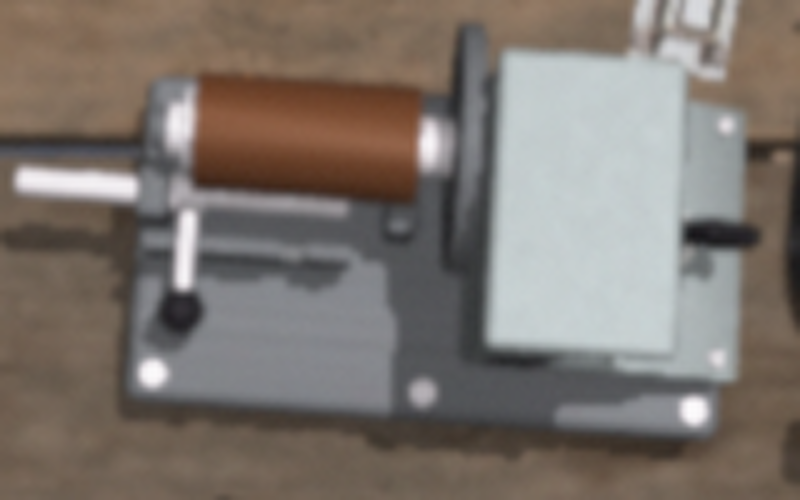

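```bash
python3 -c "
from plant import ctrl
print(ctrl.close_job())"
```

```text
the job is handed in; nothing more can be done
None
```

I drew the lock bolt out, dropped its handle into the second notch, turned the key to its stop and held it, and let it spring back. I then handed the job in; no verdict was reported.

**Bolt:** The interface cannot tilt the tool, and the gripper body would have struck the headstock in a straight pinch. I pressed the back of the open finger on the knob and lifted the handle by friction. I then dragged it about 45 mm to the bolt's stop and let it fall. During the lift the force on the tool peaked at about 83 N in all, under the 120 N limit, because the finger jammed on the ball. I backed off straight away.

**Key:** I pushed its lower end towards the front with the shut fingers, after the bolt was out.
- The first try was too near the axis and did not turn it.
- The second turned it, but the finger rode over the end when I pressed on.
- The third reached a clear stop and I held it about 1 s, then withdrew.

The key's angle at the stop was not measured directly. The force rise, the finger travel and the scene view all fit about 0.8 to 0.87 rad.

**Last checks (top camera, compared with the start):**
- **Knob:** it moved about 46 mm along y, slightly more than the 45 mm expected but within the camera's 2 mm. It is at the same height as when level.
- **Stem:** its depth readings scatter by several mm. The handle being level therefore rests mainly on the knob's height and the pictures of it in the notch.
- **Key:** it is back on its starting pixels.
- **Other things:** the oil can, tin and standing bolt are unchanged in the picture.
- **Robot:** it was clear of everything, with about zero force. The clock stood at about 29.5 s of the 58 s allowed.

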